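# Fetch the small-parts basket out of the ultrasonic cleaner with the lifting hook

### The job

The ultrasonic cleaner is drained and its small-parts basket still hangs deep in the tank. Take the T-handled lifting hook from its sloping rest, hook the basket by its hoop and lift it out, set it down gently and upright in the drain tray, then unhook it and put the lifting hook back in its rest the way it was. Do not touch the basket with the gripper, do not tip or drop it, and leave the other things on the bench alone.

Things in the scene. Friction and masses are not known exactly. Their poses are not given: they have to be found in the camera images.
- cleaner: White ultrasonic cleaner, fixed, 200 x 146 x 190 mm high; control panel on its -x face. Origin: centre of its underside; x its long axis, z up. Its open tank, centred on the origin, is 130 (x) by 80 (y) inside with vertical walls; rim at z = 190, floor at z = 27. Along both long walls a support rail sticks 13 in, its top at z = 69.
- basket: Loose basket of stainless mesh, 150-250 g, 92 (x) by 46 (y) by 38 mm high, 68 over the 4-thick flanges on its long sides (underside 34 up). Origin: centre of its underside, z up. It hangs by the flanges on the tank's rails, bottom 35 mm above the bench, x along the tank's x, within 12 mm of the tank's middle.
- hoop (a point): Top middle of the basket's rigid upright hoop, 80 mm above the basket's bottom, over its middle. The hoop is 5 mm round wire in the basket's y-z plane; its level top bar runs 30 mm along the basket's y, underside 75 above the bottom; below it is 37 mm of free height down to the flanges.
- lifting_hook: Loose lifting hook, about 170 g. Origin: centre of its flat-faced black T-handle, 14 thick (x), 95 wide (y), 26 mm high (z); grip it there across the 14 mm, fingers along -z. A flat steel shank 5 thick (x), 16 wide (y), centred on the z axis, runs down -z from it and is bent at the end to a J that opens towards +x. z points up the shank.
- hook_seat (a point): Middle of the J's floor, where a hoop bar sits: x = 12.5, y = 0, z = -140 mm in the lifting hook's frame. In that frame the slot between shank and upturned end is 20 wide (x = 2.5 to 22.5), the upturned end 5 thick (to x = 27.5) and rises 16 above the J's floor; the J's outer underside is at z = -145.
- hook_rest: Aluminium sloping rest, fixed, base 150 x 100 x 8 mm; its channel leans 35 degrees from vertical, upper end towards -x. Origin: centre of the base's underside, z up. The hook lies in it by its weight: shank's back on the channel floor, underside on a foot plate, handle at the upper end along the rest's y, hook opening to the rest's +x and up.
- hook_home (a point): Handle's centre when the hook is home: x = -45, y = 0, z = 140 mm in the rest's frame; its frame is then the rest's turned 35 degrees about y, its z leaning to -x. Channel 24 wide, walls 19 over its floor, from 48 (floor) and 55 mm (walls) below this point down to the foot plate; open along its face and top: the hook comes out along the shank or off the floor.
- drain_tray: Stainless drain tray, fixed, 180 (x) by 140 (y) mm, floor 4 thick, walls 3 thick, rim 22 above the bench. Origin: centre of its underside. It and the hook rest stand to the left and right of the cleaner, either way round.
- tank_lid: The cleaner's loose lid lying on the bench, 100 x 150, with a knob to 32 high. Origin: centre of its underside. Leave alone.
- bottle: White bottle, 60 across, 150 high; origin under its centre. Leave alone.
- gallipot: Small steel bowl, 72 across, 42 high; origin under its centre. Leave alone.
Things that resemble listed ones, but are neither listed nor needed, are in the scene too. Leave any blue or red look-alike of the lifting_hook alone.

How it is judged:
By the outcome, as a careful person would: the job done as asked, in the order asked, and still so for the second after the job is handed in, with the robot touching nothing.
It also fails if it takes over 72 s, if anything falls off the work surface, if the arm or the gripper's body presses on something with over 40 N, if the wrist force passes 120 N, or if a joint passes its speed limit or range.

### The arm

A 6-joint arm with a two-finger parallel gripper is mounted at the origin on the work surface. World frame = base frame: x ahead of the robot, y to its left, z up, the work surface at z = 0. Lengths are in m, angles in rad, forces in N, time in s.
With the tool pointing down it reaches from about 0.25 to 0.725 m from the base axis. Payload 4 kg.
Tool frame: the origin (TCP) lies between the finger pads; the fingertips stand 8 mm ahead of it and the grasp point (between the pads) lies 11 mm behind it (bot.tip_reach is the distance from the TCP to the fingertips, in m); z points along the fingers, y is the line along which they close (so a half turn about z gives the same grasp; the last joint's range is limited). The gripper opens to 85 mm and grips with 20 to 120 N. Pads are 22 mm wide; open, the fingers measure 114 mm over their backs; the gripper's body (76 mm by 85 mm) begins 54 mm behind the grasp point. The pads swing forward as they close: fully open they stand 13 mm farther back than shut.
Start: joints at [1.251, 0.241, 0.005, 1.335, 0, 1.571], TCP at [0.157, 0.475, 0.203] pointing down, gripper open.
Joint ranges: [-2.72, 2.72], [-1.05, 1.87], [-1.09, 1.28], [-1.99, 2.15], [-1.42, 1.44], [-3.14, 3.14]. Speed limits (rad/s): [2.79, 2.79, 3.14, 3.14, 3.14, 3.14].

### API

Orientations are given as a unit quaternion [x, y, z, w].
In Python, from workcell import bot gives the robot as it stands.
- The arm moves only by the tool move_arm, never from a script. Its argument "deltas" is a list of rows, each a list of 7 numbers: the opening, from 0 (shut) to 1 (fully open), then the shift along the tool's x, y, z in mm, then the turn, a rotation vector about the tool's x, y, z in degrees. In form: [[gripper, tx, ty, tz, ax, ay, az], ...]. A call has 1 to 10 rows; each row shifts and turns the commanded pose from where the row before left it, along the tool's axes as they then stand; what a row does not reach is not made up. A row lasts 1/12 s, in which the tool goes at most 41.7 mm and 7.16 degrees, less where a joint would pass 70% of its speed; a pose out of reach is approached as far as the arm can. A call is refused whole if a number of a shift passes 41.7 or a number of a turn 7.16, either way. A call with a gripper value outside its range is refused whole. The fingers move at their own pace and stop on an object; the grip force is fixed at half the most. Time passes only in rows, so rows that do not move let the fingers close. It gives the time, the measured TCP pose, the force, the opening and the grip force at its end, in the units of the state.
- bot.get_obs(): the state, without advancing time (a new reading comes with each control period).
- bot.camera(name): name is "scene" or "top"; returns the picture (384x512x3 uint8, blue, green, red); there is no depth.
- bot.calibration(name): a dict with "K" (3x3 intrinsics, pixels), "position" and "orientation" of the camera in the world. Camera axes: x right, y down, z forward; pixel columns grow to the right and rows downward; lengths in m; the calibration is good to about 2 mm. A picture is of the moment at which its call begins. calibration takes no time and is no camera call.
- bot.job_done(): hands the job in; it is judged then, once.
Trained networks look in the newest picture that a camera, given by its name, has taken for a name from the list of things; names that differ only in an ending like _2 or _b are one class to them, and where a whole thing is asked for, a point or a joint stands for the part that bears it (a point fixed in the world has none). Each returns a list of dicts, best first, with "conf" (0 to 1); they miss things now and then, are a little off and sometimes report something else, mostly with a low value. They report only what shows in the picture. A call takes as long as a camera call. They do not tell look-alikes from the thing itself.
- bot.outline_of(query, camera): "pixels" (384x512 bool, what is visible of it) and "rect" ([left, top, width, height] in pixels, round what is visible of it).
The state is a dict: "clock": time; "joint_pos": joint angles; "joint_vel": joint speeds; "tau": joint torques, N m; "eef_pos": TCP position; "tool_rot": TCP orientation; "ft_force": force on the tool from outside, world axes, zero at the start; "ft_torque": the same for the moment, N m; "grip_width": finger opening in m; "grasp_force": force on a finger pad.
Only numpy, scipy, OpenCV 4.12 (cv2) and the standard library are available. Lean on these libraries where they do the work, as an engineer would, in place of code of your own. Each camera call takes 0.05 s, during which the arm holds its last target. There are 200 camera calls.

## Working session

There is one attempt and no reset: what is moved stays moved. The work goes in short steps, Python scripts to look and compute and a tool call to move; the robot and the scene stay as the last step left them, time stands still between calls to the robot, and variables do not carry over. Pictures are saved under pics/ and viewed, at most 10 in all, crops included, and the job is handed in when it is done.

Besides the shell and the picture viewer there is one more tool, called after "Call:" as name(argument=value, ...), one argument or row to a line, values as JSON. move_arm: Moves the arm, as the interface text tells. Its arguments: {"type":"object","properties":{"deltas":{"type":"array","items":{"type":"array","items":{"type":"number"}}}},"required":["deltas"]}

```bash
mkdir -p pics; ls; python3 - <<'E'
from workcell import bot
import cv2,numpy as np
for n in("scene","top"):
    im=bot.camera(n);cv2.imwrite(f"pics/{n}0.png",im)
    c=bot.calibration(n);print(n,np.round(c["K"],1).tolist(),np.round(c["position"],3),np.round(c["orientation"],4))
    for q in("cleaner","basket","hoop","lifting_hook","hook_rest","drain_tray","tank_lid","bottle","gallipot"):
        print(q,[(round(d["conf"],2),d["rect"]) for d in bot.outline_of(q,n)])
o=bot.get_obs();print(o)
a=cv2.imread("pics/scene0.png");b=cv2.imread("pics/top0.png")
E
```

```text
pics
scene [[488.3, 0.0, 254.5], [0.0, 488.3, 190.3], [0.0, 0.0, 1.0]] [ 1.247 -0.116  1.121] [ 0.7528  0.5657 -0.2019 -0.2693]
cleaner [(0.56, [191.3, 195.8, 68.2, 116.3])]
basket [(0.87, [213.9, 234.5, 26.5, 14.1])]
hoop [(0.82, [213.9, 233.0, 27.9, 19.3])]
lifting_hook [(0.91, [280.4, 129.1, 33.1, 41.2]), (0.72, [349.3, 167.0, 51.3, 42.4]), (0.66, [291.1, 158.2, 34.3, 60.3])]
hook_rest [(0.97, [284.3, 181.5, 51.7, 54.5])]
drain_tray [(0.58, [73.8, 220.1, 75.4, 77.1])]
tank_lid [(0.79, [96.8, 303.3, 66.0, 46.0])]
bottle [(0.8, [321.5, 242.2, 28.3, 47.5])]
gallipot [(0.74, [365.2, 233.9, 25.9, 22.8])]
top [[463.5, 0.0, 253.3], [0.0, 463.5, 195.0], [0.0, 0.0, 1.0]] [0.341 0.12  1.585] [ 0.7136 -0.6992  0.0299 -0.0325]
cleaner [(0.85, [263.6, 117.0, 63.8, 80.7])]
basket [(0.89, [283.5, 143.0, 21.6, 34.8]), (0.49, [344.9, 119.9, 46.3, 34.2])]
hoop [(0.67, [277.6, 147.3, 27.6, 29.8])]
lifting_hook [(0.81, [131.3, 186.0, 44.6, 28.8]), (0.72, [195.2, 177.3, 32.2, 35.7]), (0.57, [176.6, 246.4, 40.9, 41.2])]
hook_rest []
drain_tray [(0.77, [349.8, 168.6, 52.9, 57.6])]
tank_lid [(0.95, [343.4, 121.1, 47.2, 33.3])]
bottle [(0.78, [209.9, 117.0, 21.4, 20.8])]
gallipot [(0.91, [163.6, 130.1, 20.2, 24.0])]
{'clock': 1.0, 'joint_pos': array([1.25103184e+00, 2.40549484e-01, 5.00654480e-03, 1.33521475e+00,
       3.58084311e-05, 1.57078991e+00]), 'joint_vel': array([-4.33940748e-04,  1.25358407e-03,  3.25796942e-04, -8.56388782e-04,
        6.69012914e-04, -1.96473258e-05]), 'tau': array([ 4.02905480e-04, -3.72215581e+01,  2.52698618e+01,  1.10681132e-03,
        6.35605556e-05,  3.51493320e-06]), 'eef_pos': array([0.15715967, 0.47465683, 0.20283423]), 'tool_rot': array([ 1.59198781e-01,  9.87246548e-01,  2.19205111e-05, -1.46005806e-05]), 'ft_force': array([ 0.12852938, -0.46108614, -0.25163086]), 'ft_torque': array([-0.04463282,  0.02285515,  0.04785402]), 'grasp_force': 0.0, 'grip_width': 0.0853110094783852}
```

```bash
python3 - <<'E'
import cv2
a=cv2.imread("pics/scene0.png")[110:360,60:410];b=cv2.imread("pics/top0.png")[100:300,110:410]
cv2.imwrite("pics/s1.png",cv2.resize(a,None,fx=2.28,fy=2.28,interpolation=2));cv2.imwrite("pics/t1.png",cv2.resize(b,None,fx=2.66,fy=2.66,interpolation=2))
E
```

```text
(no output)
```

View pics/s1.png

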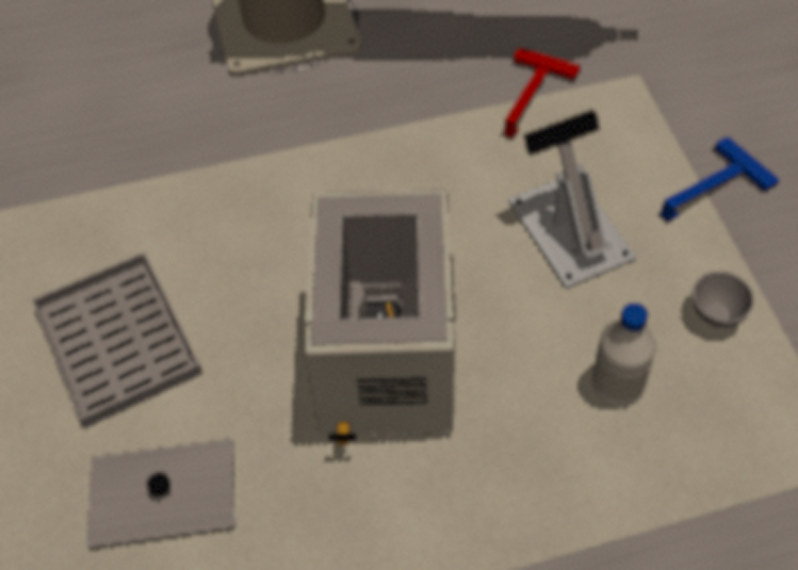

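View pics/t1.png

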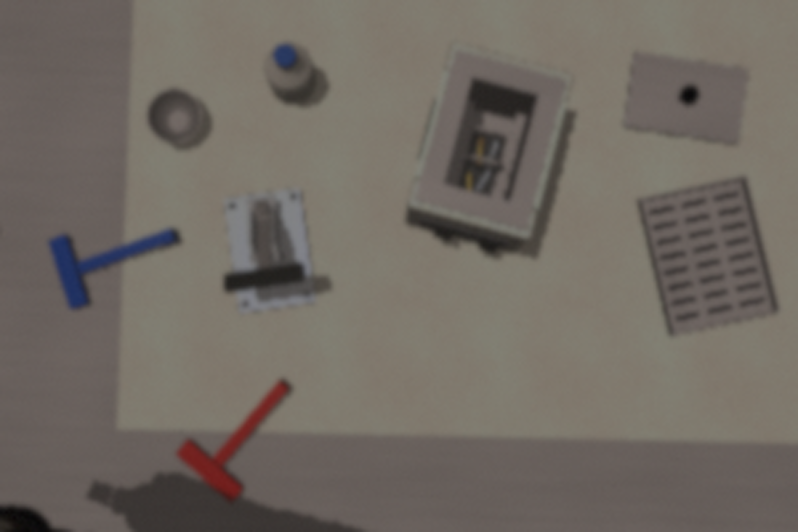

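The black-handled hook is in the rest: T-handle at scene px ≈(307,167), top px ≈(209,204). Look-alikes: the red hook at scene (297,150) / top (198,278), and the blue one at scene (375,188) / top (150,200). The tray is on the right (top ≈(376,196)) and the cleaner in the middle. The basket, with hoop and orange contents, is at top ≈(292,162).

```bash
cat > h.py <<'E'
import numpy as np,cv2
from scipy.spatial.transform import Rotation as R
from scipy.optimize import minimize
from workcell import bot
CAL={n:bot.calibration(n) for n in("scene","top")}
def proj(n,P):
    c=CAL[n];q=R.from_quat(c["orientation"]).inv().apply(np.asarray(P)-c["position"]);p=q@np.asarray(c["K"]).T
    return p[:,:2]/p[:,2:]
def box(lo,hi):
    return np.array([[(lo,hi)[i>>k&1][k] for k in range(3)] for i in range(8)])/1000
def render(n,hulls):
    S=4;m=np.zeros((384*S,512*S),np.uint8)
    for P in hulls:
        h=cv2.convexHull(((proj(n,P)+.5)*S-.5).astype(np.float32))
        cv2.fillConvexPoly(m,np.round(h*16).astype(np.int32),255,shift=4)
    return cv2.resize(m,(512,384),interpolation=cv2.INTER_AREA)/255.
def fit(masks,make,x0,step):
    """masks {cam:float mask}; make(p)->list of point sets"""
    def cost(p):
        s=0
        for n,m in masks.items():
            r=render(n,make(p));s+=1-np.minimum(r,m).sum()/np.maximum(r,m).sum()
        return s/len(masks)
    x0=np.array(x0,float);best=None
    for k in range(2):
        sim=np.vstack([x0]+[x0+np.eye(len(x0))[i]*step[i]*(1,-.7)[k] for i in range(len(x0))])
        r=minimize(cost,x0,method="Nelder-Mead",options=dict(initial_simplex=sim,xatol=1e-5,fatol=1e-5,maxiter=300));x0=r.x
    return r.x,r.fun
def det(q,n,near):
    L=[d for d in bot.outline_of(q,n)]
    f=lambda d:np.hypot(d["rect"][0]+d["rect"][2]/2-near[0],d["rect"][1]+d["rect"][3]/2-near[1])
    L=[d for d in L if f(d)<20]
    return max(L,key=lambda d:d["conf"])["pixels"].astype(float) if L else None
def pose(p,B,rot=None):
    return R.from_euler("z",p[3]).apply(B if rot is None else rot.apply(B))+p[:3]
E
cat > m.py <<'E'
from h import *
im={n:bot.camera(n) for n in CAL}
def go(q,near,make,x0,step):
    M={n:det(q,n,near[n]) for n in near};
    M={n:m for n,m in M.items() if m is not None}
    for s in [list(M)]+[[n] for n in M]:
        x,c=fit({n:M[n] for n in s},make,x0,step);print(q,s,np.round(x,4),"iou",round(1-c,3))
d=np.radians
C=box([-100,-73,0],[100,73,190]);T=box([-90,-70,0],[90,70,22]);P=box([-75,-50,0],[75,50,8])
p3=lambda B:(lambda p:[pose([p[0],p[1],0,p[2]],B)])
go("cleaner",dict(scene=(225,254),top=(295,157)),p3(C),[.46,0,-.25],[.01,.01,.1])
go("drain_tray",dict(scene=(111,258),top=(376,197)),p3(T),[.34,-.3,.2],[.01,.01,.1])
# handle: dark pixels
H=box([-7,-47.5,-13],[7,47.5,13]);tilt=R.from_euler("y",-35,degrees=True)
M={}
for n,(cx,cy) in dict(scene=(307,167),top=(209,204)).items():
    g=im[n].max(2).astype(float);w=np.zeros_like(g);w[cy-14:cy+15,cx-20:cx+21]=1
    print(n,"\n",g[cy-10:cy+11:1,cx-18:cx+19:2].astype(int))
    np.save(f"pics/{n}.npy",g)
h=[det("lifting_hook",n,q) for n,q in dict(scene=(308,188),top=(211,195)).items()];print([None if m is None else m.sum() for m in h])
E
python3 m.py
```

```text
cleaner ['scene', 'top'] [ 0.5968  0.005  -0.2527] iou 0.867
cleaner ['scene'] [ 0.5991  0.0046 -0.2505] iou 0.917
cleaner ['top'] [ 0.5964  0.005  -0.2507] iou 0.82
drain_tray ['scene', 'top'] [ 0.4864 -0.2901 -0.9916] iou 0.686
drain_tray ['scene'] [ 0.4873 -0.2899 -1.0272] iou 0.686
drain_tray ['top'] [ 0.4879 -0.2898 -0.9132] iou 0.688
scene 
 [[125 120 152 157 153 156 155 155 157 156 156 156 156 153 146 134 153 157
  160]
 [116 137 154 156 155 154 156 155 157 157 156 154 149 138 119  96 135 159
  159]
 [111 145 156 153 154 154 155 155 156 156 153 146 132 102  72  49 110 158
  159]
 [112 152 157 156 155 155 154 153 152 153 141 121  89  54  26  16  87 154
  161]
 [123 154 157 155 154 154 152 152 150 135 109  77  43  19  15   5  71 148
  161]
 [135 155 154 156 153 154 151 144 130  98  64  32  17  11  10  12  57 147
  161]
 [145 155 155 154 154 149 136 120  88  51  23  14  13  12  10   6  50 144
  160]
 [153 156 155 152 149 135 102  73  40  23  13  10   7  11  13  10  42 141
  159]
 [155 156 152 146 128  97  54  32  14  10  14  11   6  12  10  12  37 135
  158]
 [155 150 137 119  83
[... 1998 characters left out ...]
0  81
   79]
 [128 108  47  36  39  41  49  54  47  49  57  63  65  68  75  77  79  82
   79]
 [128 112  58  50  60  66  77  83  64  66  71  76  76  77  80  82  81  81
   79]
 [127 118  81  79  92 101 110 107  77  77  79  81  80  81  82  82  81  76
   83]
 [127 124 106 106 116 125 129 118  84  80  81  84  82  84  88  91  87  78
   95]
 [128 127 123 122 125 131 133 125  90  82  84  91  91  92 106 111 107  99
  112]
 [127 127 127 127 126 123 128 131 100  91  96 111 109 111 123 128 124 116
  119]
 [127 128 127 128 123 109 118 132 116 111 115 128 127 125 127 129 126 115
  115]
 [128 128 128 126 119 102 114 134 128 126 125 130 129 123 118 121 123 116
  117]]
[np.float64(545.0), np.float64(388.0)]
```

```bash
cat > m2.py <<'E'
from h import *
def hull(m):
    k=cv2.morphologyEx((m>0).astype(np.uint8),cv2.MORPH_OPEN,np.ones((3,3)));pts=cv2.findNonZero(k);o=np.zeros_like(k);cv2.fillConvexPoly(o,cv2.convexHull(pts),1);return o.astype(float)
def go(q,M,make,x0,step):
    for s in [list(M)]+[[n] for n in M]:
        x,c=fit({n:M[n] for n in s},make,x0,step);print(q,s,np.round(x,4),"iou",round(1-c,3))
    return x
p3=lambda B:(lambda p:[pose([p[0],p[1],0,p[2]],B)])
C=box([-100,-73,0],[100,73,190]);T=box([-90,-70,0],[90,70,22])
go("cleaner",{n:hull(det("cleaner",n,c)) for n,c in dict(scene=(225,254),top=(295,157)).items()},p3(C),[.597,.005,-.25],[.01,.01,.1])
go("tray",{n:hull(det("drain_tray",n,c)) for n,c in dict(scene=(111,258),top=(376,197)).items()},p3(T),[.487,-.29,.2],[.01,.01,.1])
P=box([-75,-50,0],[75,50,8])
r=det("hook_rest","scene",(310,208)); print("rest",r.sum())
H=box([-7,-47.5,-13],[7,47.5,13]);tilt=R.from_euler("y",-35,degrees=True)
M={}
for n,(cx,cy) in dict(scene=(307,167),top=(209,204)).items():
    g=np.load(f"pics/{n}.npy");w=np.zeros_like(g);w[cy-13:cy+15,cx-20:cx+21]=1
    M[n]=w*np.clip(((120-g)/75 if n=="scene" else (85-g)/35),0,1)
mk=lambda p:[pose(p,H,tilt)]
go("handle",M,mk,[.42,.27,.14,.2],[.01,.01,.01,.1])
# handle centroid ray triangulation check + contents
for n in M:
    ys,xs=np.mgrid[:384,:512];print(n,(xs*M[n]).sum()/M[n].sum(),(ys*M[n]).sum()/M[n].sum())
for q,cc in dict(hoop=dict(scene=(228,242),top=(291,162)),basket=dict(scene=(227,241),top=(294,160))).items():
    for n,c in cc.items():
        m=det(q,n,c);ys,xs=np.nonzero(m);print(q,n,len(xs),xs.mean(),ys.mean(),xs.min(),xs.max(),ys.min(),ys.max())
a=bot.camera("scene")[205:265,190:262];b=bot.camera("top")[120:190,262:334]
t=np.hstack([cv2.resize(a,(396,396),interpolation=2),cv2.resize(b,(396,396),interpolation=2)]);cv2.imwrite("pics/bask.png",np.clip(t*1.5,0,255).astype(np.uint8))
a=bot.camera("scene")[140:240,270:370];b=bot.camera("top")[150:250,165:265]
t=np.hstack([cv2.resize(a,(400,400),interpolation=2),cv2.resize(b,(400,400),interpolation=2)]);cv2.imwrite("pics/rest.png",np.clip(t*1.5,0,255).astype(np.uint8))
E
python3 m2.py
```

```text
cleaner ['scene', 'top'] [ 0.5986  0.0046 -0.2486] iou 0.952
cleaner ['scene'] [ 0.6008  0.0039 -0.2445] iou 0.966
cleaner ['top'] [ 0.597   0.0048 -0.2622] iou 0.947
tray ['scene', 'top'] [ 0.4856 -0.2902  0.2359] iou 0.958
tray ['scene'] [ 0.4877 -0.2915  0.2361] iou 0.951
tray ['top'] [ 0.4849 -0.2901  0.2345] iou 0.969
rest 1362.0
handle ['scene', 'top'] [0.4376 0.265  0.138  0.193 ] iou 0.744
handle ['scene'] [0.3627 0.2998 0.0484 0.1565] iou 0.876
handle ['top'] [0.4374 0.2634 0.1388 0.1984] iou 0.706
scene 305.77061533824224 167.85604788356372
top 210.49106504646176 203.20407433881346
hoop scene 418 227.32057416267943 242.19856459330143 213 241 234 250
hoop top 470 291.67446808510635 160.61063829787233 280 303 148 173
basket scene 320 227.353125 242.428125 215 240 235 249
basket top 484 291.495867768595 160.46487603305786 280 303 148 174
```

View pics/bask.png

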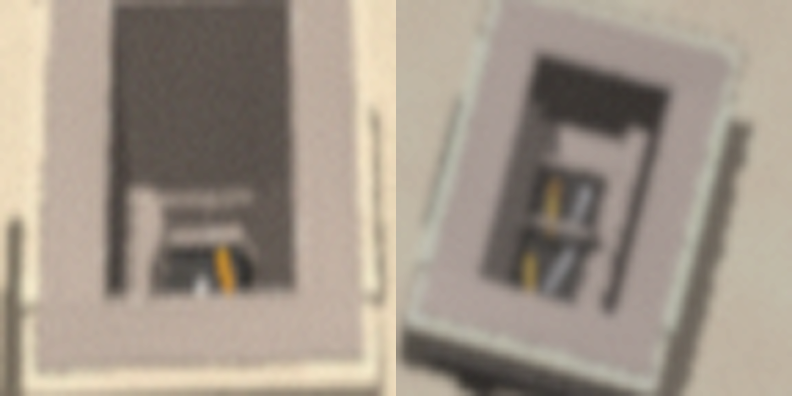

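View pics/rest.png

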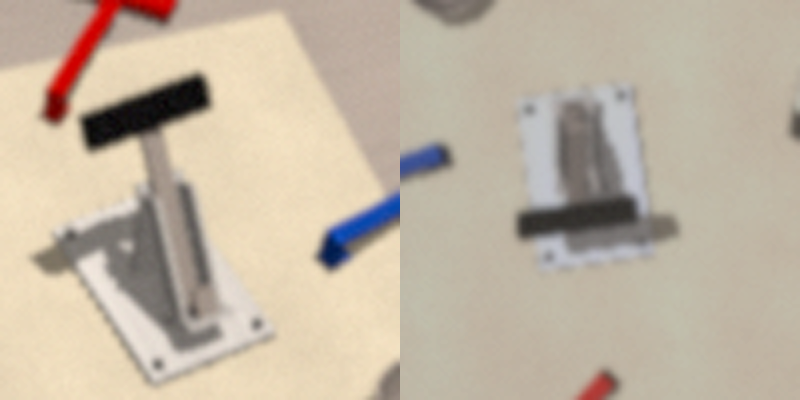

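```bash
cat > m3.py <<'E'
from h import *
H=box([-7,-47.5,-13],[7,47.5,13]);tilt=R.from_euler("y",-35,degrees=True)
M={}
for n,(cx,cy),th in (("scene",(307,167),83),("top",(209,204),62)):
    g=np.load(f"pics/{n}.npy");w=np.zeros_like(g);w[cy-13:cy+15,cx-20:cx+21]=1
    m=((g<th)*w).astype(np.uint8);k,l,st,_=cv2.connectedComponentsWithStats(m);M[n]=(l==1+np.argmax(st[1:,4])).astype(float)
mk=lambda p:[pose(p,H,tilt)]
for s in (["scene","top"],):
    x,c=fit({n:M[n] for n in s},mk,[.42,.265,.14,.18],[.01,.01,.01,.1]);print(np.round(x,4),1-c)
    for n in s:
        r=render(n,mk(x));ys,xs=np.mgrid[:384,:512]
        f=lambda m:(round((xs*m).sum()/m.sum(),2),round((ys*m).sum()/m.sum(),2),m.sum())
        print(n,"obs",f(M[n]),"ren",f(r))
# rest from scene plate corners (crop px /4)
def ray(n,u,v):
    c=CAL[n];d=R.from_quat(c["orientation"]).apply(np.linalg.solve(np.asarray(c["K"]),[u,v,1]));return np.array(c["position"]),d
def atz(n,u,v,z):
    o,d=ray(n,u,v);return o+d*(z-o[2])/d[2]
print("scene plate corners",[np.round(atz("scene",270+a/4-.4,140+b/4-.4,.008)[:2],4).tolist() for a,b in((55,235),(155,383),(272,333),)])
print("top plate corners",[np.round(atz("top",165+a/4-.4,150+b/4-.4,.008)[:2],4).tolist() for a,b in((120,100),(230,86),(252,255),(140,270))])
# hoop
t=atz("top",292.7-.4,160.5-.4,.1125);print("hoop@top",t,proj("scene",[t]),"scene bars", [np.round(atz("scene",190+a/5.5-.4,205+b/6.6-.4,.1125),4) for a,b in((205,236),(205,197))])
E
python3 m3.py
```

```text
[0.4376 0.2659 0.1383 0.2085] 0.7639142016103719
scene obs (np.float64(305.8), np.float64(167.74), np.float64(301.0)) ren (np.float64(306.26), np.float64(167.96), np.float64(378.7686274509804))
top obs (np.float64(209.75), np.float64(203.73), np.float64(189.0)) ren (np.float64(208.66), np.float64(204.15), np.float64(255.39607843137253))
scene plate corners [[0.4236, 0.2112], [0.5655, 0.2364], [0.5488, 0.3294]]
top plate corners [[0.5467, 0.3303], [0.5607, 0.2363], [0.4161, 0.2138], [0.4014, 0.3087]]
hoop@top [0.58627448 0.00420407 0.1125    ] [[226.27530122 240.01876938]] scene bars [array([0.5877, 0.0054, 0.1125]), array([0.5706, 0.0097, 0.1125])]
```

Crops confirm it: the black T-handle hook is in the rest (scene ≈(306,168)), and the hoop bar is at top ≈(292,160), scene ≈(227,240). Both views agree: handle ≈(0.438, 0.265, 0.139), which fits the plate-derived home. Hoop ≈(0.587, 0.005) at z≈0.11.

```bash
cat > k.py <<'E'
from h import *
HC=np.array([.4387,.2648,.139]);PSI=.17
def toolR(psi,tilt):  # tilt rad: hook leans to -x ; returns tool rotation with tool y = s*hook x
    Rh=R.from_euler("z",psi)*R.from_euler("y",-tilt)
    h=Rh.as_matrix();return R.from_matrix(np.c_[-h[:,1],h[:,0],-h[:,2]][:, :]@np.diag([-1,1,1])) if np.linalg.det(np.c_[-h[:,1],h[:,0],-h[:,2]])<0 else R.from_matrix(np.c_[-h[:,1],h[:,0],-h[:,2]])
def plan(pos,Rt,n,g,start=None):
    o=bot.get_obs() if start is None else None
    p0,R0=(o["eef_pos"],R.from_quat(o["tool_rot"])) if o else start
    w=(R0.inv()*Rt).as_rotvec()
    rows=[];p=np.array(p0);q=R0
    for i in range(n):
        goal=p0+(np.array(pos)-p0)*(i+1)/n
        t=np.round(q.inv().apply(goal-p)*1000,1);a=np.round(np.degrees(w/n),2)
        rows.append([g]+t.tolist()+a.tolist());p=p+q.apply(t/1000);q=q*R.from_rotvec(np.radians(a))
    for i in range(0,n,10):print(str(rows[i:i+10]).replace(" ",""))
    return p,q
E
python3 - <<'E'
from k import *
Rt=toolR(PSI,np.radians(35));tz=Rt.as_matrix()[:,2];print(Rt.as_matrix().round(3))
gp=HC+.011*tz;s=plan(gp-.09*tz,Rt,14,.6);plan(gp,Rt,5,.6,s)
E
```

```text
[[-0.169  0.807  0.565]
 [ 0.986  0.139  0.097]
 [ 0.     0.574 -0.819]]
[[0.6,-20.9,-9.4,-0.1,-2.25,-1.35,4.28],[0.6,-21.6,-7.9,0.1,-2.25,-1.35,4.28],[0.6,-22.1,-6.2,0.4,-2.25,-1.35,4.28],[0.6,-22.5,-4.5,0.6,-2.25,-1.35,4.28],[0.6,-22.8,-2.9,1.1,-2.25,-1.35,4.28],[0.6,-22.9,-1.3,1.4,-2.25,-1.35,4.28],[0.6,-22.9,0.4,2.1,-2.25,-1.35,4.28],[0.6,-22.7,2.0,2.6,-2.25,-1.35,4.28],[0.6,-22.5,3.6,3.2,-2.25,-1.35,4.28],[0.6,-22.0,5.1,3.9,-2.25,-1.35,4.28]]
[[0.6,-21.5,6.5,4.7,-2.25,-1.35,4.28],[0.6,-20.9,8.0,5.5,-2.25,-1.35,4.28],[0.6,-20.0,9.2,6.3,-2.25,-1.35,4.28],[0.6,-19.2,10.5,7.1,-2.25,-1.35,4.28]]
[[0.6,-0.0,-0.0,18.0,0.0,-0.0,-0.0],[0.6,-0.0,-0.0,18.0,0.0,-0.0,-0.0],[0.6,-0.0,-0.0,18.0,0.0,-0.0,-0.0],[0.6,-0.0,-0.1,18.0,0.0,-0.0,-0.0],[0.6,-0.0,0.0,18.0,0.0,-0.0,-0.0]]
```

Call:
move_arm(
  deltas=[
    [0.6, -20.9, -9.4, -0.1, -2.25, -1.35, 4.28],
    [0.6, -21.6, -7.9, 0.1, -2.25, -1.35, 4.28],
    [0.6, -22.1, -6.2, 0.4, -2.25, -1.35, 4.28],
    [0.6, -22.5, -4.5, 0.6, -2.25, -1.35, 4.28],
    [0.6, -22.8, -2.9, 1.1, -2.25, -1.35, 4.28],
    [0.6, -22.9, -1.3, 1.4, -2.25, -1.35, 4.28],
    [0.6, -22.9, 0.4, 2.1, -2.25, -1.35, 4.28],
    [0.6, -22.7, 2.0, 2.6, -2.25, -1.35, 4.28],
    [0.6, -22.5, 3.6, 3.2, -2.25, -1.35, 4.28],
    [0.6, -22.0, 5.1, 3.9, -2.25, -1.35, 4.28],
  ],
)

```text
clock: 2.88
eef_pos: [0.327, 0.3183, 0.2038]
tool_rot: [0.503, 0.835, 0.171, 0.144]
ft_force: [1.1, -0.6, -0.6]
grip_width: 0.0512
grasp_force: 0.0
```

Call:
move_arm(
  deltas=[
    [0.6, -21.5, 6.5, 4.7, -2.25, -1.35, 4.28],
    [0.6, -20.9, 8.0, 5.5, -2.25, -1.35, 4.28],
    [0.6, -20.0, 9.2, 6.3, -2.25, -1.35, 4.28],
    [0.6, -19.2, 10.5, 7.1, -2.25, -1.35, 4.28],
    [0.6, 0, 0, 0, 0, 0, 0],
    [0.6, 0, 0, 0, 0, 0, 0],
  ],
)

```text
clock: 3.38
eef_pos: [0.3937, 0.2566, 0.2034]
tool_rot: [0.615, 0.729, 0.229, 0.194]
ft_force: [-0.4, 0.2, 0.1]
grip_width: 0.0514
grasp_force: 0.0
```

```bash
python3 - <<'E'
from k import *
Rt=toolR(PSI,np.radians(35));tz=Rt.as_matrix()[:,2];o=bot.get_obs()
print(o["clock"],o["eef_pos"],o["joint_pos"].round(2),"aim",HC-.079*tz,np.degrees((R.from_quat(o["tool_rot"]).inv()*Rt).as_rotvec()).round(2))
plan(HC+.011*tz,Rt,6,.6)
a=bot.camera("scene")[130:230,260:360];b=bot.camera("top")[140:240,155:255]
t=np.hstack([cv2.resize(a,(400,400),interpolation=2),cv2.resize(b,(400,400),interpolation=2)]);cv2.imwrite("pics/pre.png",np.clip(t*1.5,0,255).astype(np.uint8))
E
```

```text
3.3833 [0.39368091 0.25655255 0.20339792] [ 0.83 -0.21 -0.65  0.63 -0.36  2.14] aim [0.39404065 0.25713392 0.20371301] [-0.06  0.01  0.01]
[[0.6,0.1,0.1,15.0,-0.01,0.0,0.0],[0.6,0.1,0.1,15.0,-0.01,0.0,0.0],[0.6,0.1,0.1,15.0,-0.01,0.0,0.0],[0.6,0.1,0.1,15.0,-0.01,0.0,0.0],[0.6,0.0,0.1,15.0,-0.01,0.0,0.0],[0.6,0.1,0.1,15.0,-0.01,0.0,0.0]]
```

View pics/pre.png

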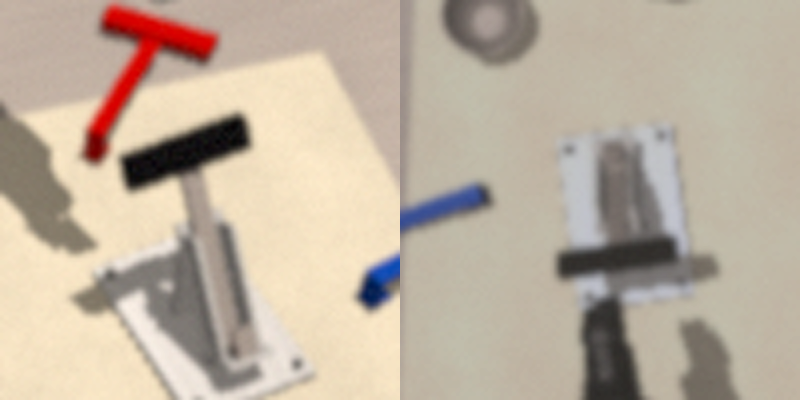

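```bash
python3 - <<'E'
from k import *
o=bot.get_obs();Rt=R.from_quat(o["tool_rot"]).as_matrix();p=o["eef_pos"]
for n in CAL:
    print(n,[proj(n,[p+s*.001*Rt[:,2]+w*.001*Rt[:,1]]).round(1)[0].tolist() for s,w in((8,0),(0,26),(0,-26),(-65,0))])
im=bot.camera("scene");cv2.imwrite("pics/full.png",np.clip(np.hstack([im[:300,100:500],bot.camera("top")[50:350,50:450]])*1.4,0,255).astype(np.uint8))
E
```

```text
scene [[300.6, 143.0], [304.4, 141.3], [295.7, 139.0], [294.4, 116.5]]
top [[208.8, 215.8], [207.3, 209.9], [210.3, 224.4], [208.8, 229.4]]
```

View pics/full.png

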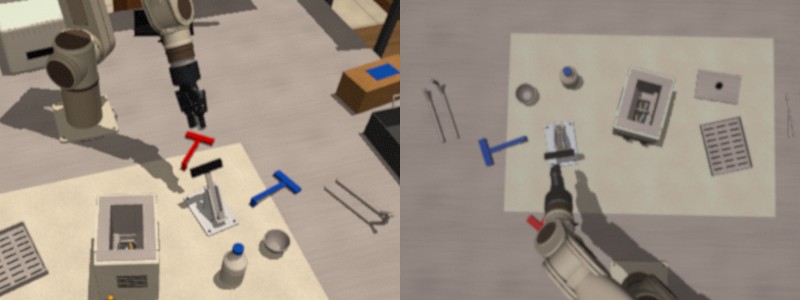

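```bash
python3 - <<'E'
from k import *
o=bot.get_obs();Rt=R.from_quat(o["tool_rot"]).as_matrix();p=o["eef_pos"]
print("base",proj("scene",[[0,0,0],[.09,.09,0],[.09,-.09,0]]).round(1).tolist())
im=np.clip(bot.camera("scene")[85:185,250:350]*1.4,0,255).astype(np.uint8);im=cv2.resize(im,(600,600),interpolation=2)
def mk(P,c):
    u=((proj("scene",[P])[0]-[250,85]+.5)*6-.5).round().astype(int);cv2.circle(im,tuple(int(v) for v in u),4,c,1)
for s in(8,-11,-65,-120):
    for w in(0,) if s<-60 else(26,-26):mk(p+.001*s*Rt[:,2]+.001*w*Rt[:,1],(0,255,0))
tz=Rt[:,2]
for y in(-47.5,47.5):
    for s in(-13,13):mk(HC+.001*y*np.array([-np.sin(PSI),np.cos(PSI),0])+.001*s*tz,(0,255,255))
cv2.imwrite("pics/ov.png",im)
E
```

```text
base [[184.2, 118.9], [216.4, 131.6], [162.0, 142.4]]
```

View pics/ov.png

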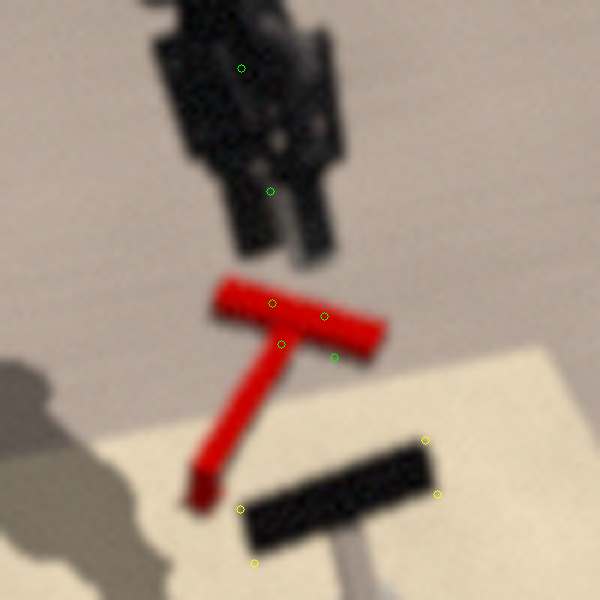

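```bash
python3 - <<'E'
from k import *
print("tip",bot.tip_reach)
def ray(n,u,v):
    c=CAL[n];d=R.from_quat(c["orientation"]).apply(np.linalg.solve(np.asarray(c["K"]),[u,v,1]));return np.array(c["position"]),d/np.linalg.norm(d)
def tri(a,b):
    A=0;B=0
    for n,u in(("scene",a),("top",b)):
        o,d=ray(n,*u);Q=np.eye(3)-np.outer(d,d);A=A+Q;B=B+Q@o
    x=np.linalg.solve(A,B);return x.round(4),[(proj(n,[x])[0]-u).round(1).tolist() for n,u in(("scene",a),("top",b))]
print("fingertip",tri((302.5,129),(206.2,214.4)))
o=bot.get_obs();Rt=R.from_quat(o["tool_rot"]).as_matrix();p=o["eef_pos"];x=tri((302.5,129),(206.2,214.4))[0]
print("in tool frame mm",(Rt.T@(x-p)*1000).round(1))
# handle ends (end-mid points)
sc=lambda u,v:(250+u/6-.4,85+v/6-.4);tp=lambda u,v:(155+(u-400)/4-.4,140+v/4-.4)
print("L",tri(sc(249,531),tp(559,263)),"R",tri(sc(430,467),tp(676,247)))
print("nadir/top", proj("top",[[.4387,.2648,.139],[.4387,.2648,.239]]),proj("scene",[[.4387,.2648,.139],[.4387,.2648,.239]]))
E
```

```text
tip 0.008
fingertip (array([0.4   , 0.2601, 0.2495]), [[0.4, -0.0], [0.3, 0.1]])
in tool frame mm [  1.   31.1 -33.5]
L (array([0.4245, 0.273 , 0.1088]), [[15.2, -2.0], [12.9, 3.4]]) R (array([0.4586, 0.2527, 0.1868]), [[-15.3, -0.2], [-11.9, -5.2]])
nadir/top [[209.03938468 203.74206921]
 [205.67702889 201.35895726]] [[306.19115782 168.1078103 ]
 [309.44001938 141.79961491]]
```

```bash
python3 - <<'E'
from k import *
p=np.array([.15716,.47466,.20283]);Rt=R.from_quat([.1592,.98725,0,0]).as_matrix()
for n in CAL:print(n,[proj(n,[p+.001*s*Rt[:,2]+.001*w*Rt[:,1]])[0].round(1).tolist() for s,w in((8,0),(-5,42),(-5,-42),(-65,0))])
out=[]
for n in CAL:
    c=proj(n,[p])[0];x,y=int(np.clip(c[0]-50,0,412)),int(np.clip(c[1]-60,0,284))
    im=cv2.imread(f"pics/{n}0.png")[y:y+100,x:x+100];im=cv2.resize(np.clip(im*1.4,0,255).astype(np.uint8),(400,400),interpolation=2)
    for s in(8,-5,-65):
        for w in(42,-42):
            u=((proj(n,[p+.001*s*Rt[:,2]+.001*w*Rt[:,1]])[0]-[x,y]+.5)*4-.5);cv2.circle(im,(int(u[0]),int(u[1])),4,(0,255,0),1)
    out.append(im)
cv2.imwrite("pics/st.png",np.hstack(out))
E
```

```text
scene [[341.0, 75.3], [355.5, 72.1], [327.6, 71.4], [344.4, 54.9]]
top [[133.5, 296.0], [119.0, 291.7], [145.8, 301.4], [126.7, 299.4]]
```

View pics/st.png

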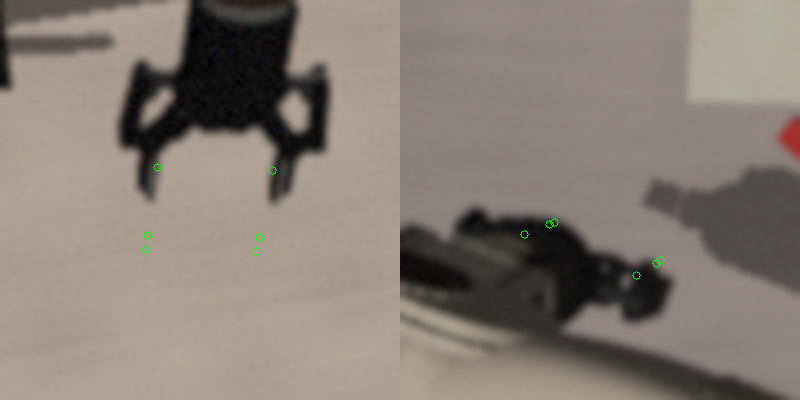

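Pictures: the hook is clear of obstructions and the gripper is aligned with it. But the rendered gripper looks about 33 mm farther back along the tool than the reported TCP. I'll advance only 70 mm and close: a width of 14 mm means the report is right, and 0 means the picture is.

Call:
move_arm(
  deltas=[
    [0.6, 0, 0, 14, 0, 0, 0],
    [0.6, 0, 0, 14, 0, 0, 0],
    [0.6, 0, 0, 14, 0, 0, 0],
    [0.6, 0, 0, 14, 0, 0, 0],
    [0.6, 0, 0, 14, 0, 0, 0],
    [0.6, 0, 0, 0, 0, 0, 0],
    [0.3, 0, 0, 0, 0, 0, 0],
    [0.3, 0, 0, 0, 0, 0, 0],
    [0.3, 0, 0, 0, 0, 0, 0],
  ],
)

```text
clock: 4.38
eef_pos: [0.4338, 0.2646, 0.1474]
tool_rot: [0.614, 0.729, 0.231, 0.194]
ft_force: [-1.0, -0.7, 0.2]
grip_width: 0.0255
grasp_force: 0.0
```

```bash
python3 - <<'E'
from k import *
o=bot.get_obs();Rt=R.from_quat(o["tool_rot"]).as_matrix();p=o["eef_pos"];out=[]
print(p,o["grip_width"],o["ft_force"])
for n in CAL:
    c=proj(n,[p])[0];x,y=int(c[0]-33),int(c[1]-33)
    im=cv2.resize(np.clip(bot.camera(n)[y:y+66,x:x+66]*1.4,0,255).astype(np.uint8),(396,396),interpolation=2)
    for s in(8,-65):
        for w in(13,-13):
            u=((proj(n,[p+.001*s*Rt[:,2]+.001*w*Rt[:,1]])[0]-[x,y]+.5)*6-.5);cv2.circle(im,(int(u[0]),int(u[1])),4,(0,255,0),1)
    out.append(im)
cv2.imwrite("pics/adv.png",np.hstack(out))
E
```

```text
[0.43375153 0.26459986 0.14739276] 0.02554528488593571 [-1.02439781 -0.65585867  0.20771484]
```

View pics/adv.png

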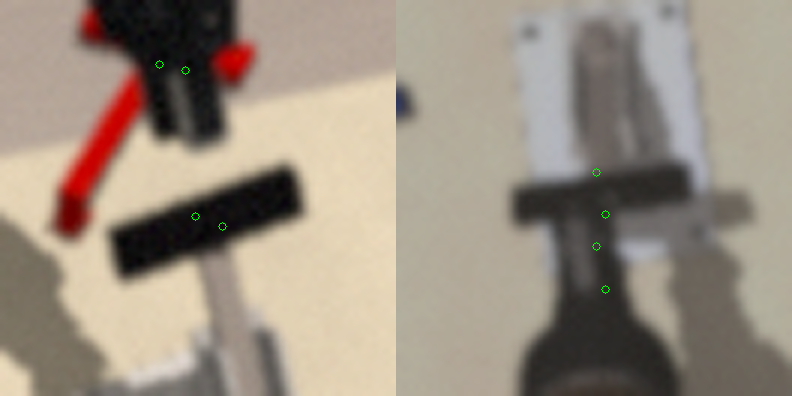

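The picture was right about the tool: the fingertips at scene crop (190,141) are still short of the handle top at (205,195). They are in line with it, about 33 mm back along the tool axis. I'll advance 33 mm, which is safe under either reading, and close to test.

Call:
move_arm(
  deltas=[
    [0.6, 0, 0, 0, 0, 0, 0],
    [0.6, 0, 0, 0, 0, 0, 0],
    [0.6, 0, 0, 8, 0, 0, 0],
    [0.6, 0, 0, 8, 0, 0, 0],
    [0.6, 0, 0, 8, 0, 0, 0],
    [0.6, 0, 0, 9, 0, 0, 0],
    [0.6, 0, 0, 0, 0, 0, 0],
  ],
)

```text
clock: 5.07
eef_pos: [0.4523, 0.2663, 0.117]
tool_rot: [0.615, 0.729, 0.228, 0.194]
ft_force: [-0.7, -0.1, -0.8]
grip_width: 0.0512
grasp_force: 0.0
```

Call:
move_arm(
  deltas=[
    [0.3, 0, 0, 0, 0, 0, 0],
    [0.3, 0, 0, 0, 0, 0, 0],
    [0.2, 0, 0, 0, 0, 0, 0],
    [0.15, 0, 0, 0, 0, 0, 0],
    [0.0, 0, 0, 0, 0, 0, 0],
    [0.0, 0, 0, 0, 0, 0, 0],
    [0.0, 0, 0, 0, 0, 0, 0],
  ],
)

```text
clock: 5.65
eef_pos: [0.4522, 0.2673, 0.1197]
tool_rot: [0.615, 0.729, 0.23, 0.194]
ft_force: [-4.0, -1.1, 2.8]
grip_width: 0.0119
grasp_force: 59.0
```

Call:
move_arm(
  deltas=[
    [0.15, 0, 0, 0, 0, 0, 0],
    [0.3, 0, 0, 0, 0, 0, 0],
    [0.4, 0, 0, 0, 0, 0, 0],
    [0.5, 0, 0, 0, 0, 0, 0],
    [0.5, 0, 0, 0, 0, 0, 0],
  ],
)

```text
clock: 6.07
eef_pos: [0.4525, 0.2672, 0.1194]
tool_rot: [0.615, 0.729, 0.23, 0.194]
ft_force: [0.3, 0.1, 0.7]
grip_width: 0.0428
grasp_force: 0.0
```

```bash
python3 - <<'E'
from k import *
o=bot.get_obs();print(o["eef_pos"],o["ft_force"],o["grip_width"])
H=box([-7,-47.5,-13],[7,47.5,13]);im={n:bot.camera(n) for n in CAL}
Rt=R.from_quat(o["tool_rot"]).as_matrix();p=o["eef_pos"]
# darkness profile in scene along tool axis through each finger and the centre line
for w in(-24,0,24):
    s=np.arange(-70,60,4);g=im["scene"].max(2).astype(np.float32)
    u=proj("scene",[p+.001*k*Rt[:,2]+.001*w*Rt[:,1] for k in s]);v=cv2.remap(g,u[None,:,0].astype(np.float32),u[None,:,1].astype(np.float32),1)[0]
    print(w,[(int(a),int(b)) for a,b in zip(s,v)])
E
```

```text
[0.45246701 0.26721133 0.11941064] [0.27209514 0.12054347 0.69873449] 0.04281674314396222
-24 [(-70, 12), (-66, 14), (-62, 10), (-58, 13), (-54, 13), (-50, 14), (-46, 14), (-42, 14), (-38, 12), (-34, 11), (-30, 10), (-26, 8), (-22, 8), (-18, 6), (-14, 6), (-10, 12), (-6, 46), (-2, 104), (2, 128), (6, 131), (10, 137), (14, 138), (18, 135), (22, 135), (26, 133), (30, 116), (34, 106), (38, 102), (42, 99), (46, 96), (50, 91), (54, 91), (58, 93)]
0 [(-70, 12), (-66, 16), (-62, 28), (-58, 37), (-54, 40), (-50, 40), (-46, 42), (-42, 42), (-38, 44), (-34, 44), (-30, 44), (-26, 43), (-22, 23), (-18, 10), (-14, 27), (-10, 60), (-6, 74), (-2, 79), (2, 93), (6, 108), (10, 113), (14, 114), (18, 113), (22, 113), (26, 113), (30, 112), (34, 114), (38, 114), (42, 114), (46, 114), (50, 113), (54, 114), (58, 114)]
24 [(-70, 13), (-66, 13), (-62, 20), (-58, 19), (-54, 21), (-50, 22), (-46, 23), (-42, 24), (-38, 29), (-34, 54), (-30, 54), (-26, 29), (-22, 61), (-18, 122), (-14, 145), (-10, 146), (-6, 149), (-2, 152), (2, 150), (6, 151), (10, 144), (14, 134), (18, 125), (22, 103), (26, 85), (30, 82), (34, 81), (38, 80), (42, 80), (46, 82), (50, 79), (54, 79), (58, 82)]
```

The scene profile shows the handle at s≈-37…-11 and the near fingertip ending at s≈-22, so the tip is at about mid-handle. I'll advance 17 mm more and grip.

Call:
move_arm(
  deltas=[
    [0.5, 0, 0, 6, 0, 0, 0],
    [0.5, 0, 0, 6, 0, 0, 0],
    [0.5, 0, 0, 5, 0, 0, 0],
    [0.5, 0, 0, 0, 0, 0, 0],
    [0.35, 0, 0, 0, 0, 0, 0],
    [0.25, 0, 0, 0, 0, 0, 0],
    [0.2, 0, 0, 0, 0, 0, 0],
    [0.15, 0, 0, 0, 0, 0, 0],
    [0.1, 0, 0, 0, 0, 0, 0],
  ],
)

```text
clock: 6.92
eef_pos: [0.4618, 0.2688, 0.1056]
tool_rot: [0.615, 0.729, 0.23, 0.194]
ft_force: [-1.0, -0.9, 0.1]
grip_width: 0.0125
grasp_force: 58.4
```

Call:
move_arm(
  deltas=[
    [0.0, 0, 0, 0, 0, 0, 0],
    [0.0, 0, 0, 0, 0, 0, 0],
    [0.0, 0, 0, 0, 0, 0, 0],
    [0.0, 0, 0, 0, 0, 0, 0],
  ],
)

```text
clock: 7.25
eef_pos: [0.4618, 0.2689, 0.1056]
tool_rot: [0.615, 0.729, 0.23, 0.194]
ft_force: [-4.2, -1.1, 3.3]
grip_width: 0.0132
grasp_force: 59.0
```

Call:
move_arm(
  deltas=[
    [0, 0, 0, -3, 0, 0, 0],
    [0, 0, 0, -3, 0, 0, 0],
    [0, 0, 8, 0, 0, 0, 0],
    [0, 0, 12, 0, 0, 0, 0],
    [0, 0, 15, 0, 0, 0, 0],
    [0, 0, 15, 0, 0, 0, 0],
    [0, 0, 0, 0, 0, 0, 0],
    [0, 0, 0, 0, 0, 0, 0],
  ],
)

```text
clock: 7.92
eef_pos: [0.4996, 0.2753, 0.1395]
tool_rot: [0.615, 0.729, 0.23, 0.194]
ft_force: [0.0, 1.0, -1.6]
grip_width: 0.013
grasp_force: 58.8
```

```bash
cat >> k.py <<'E'
GP=np.array([.4618,.2689,.1056]);GQ=np.array([.615,.729,.23,.194])
E
python3 - <<'E'
from k import *
o=bot.get_obs();print(o["eef_pos"],o["tool_rot"].round(4),o["ft_force"],o["grip_width"],(R.from_quat(o["tool_rot"]).inv().apply(o["eef_pos"]-GP)*1000).round(1))
M={};H=box([-7,-47.5,-13],[7,47.5,13]);J=box([-2.5,-8,-145],[2.5,8,-13])
for n in CAL:
    bot.camera(n)
    for d in bot.outline_of("lifting_hook",n):print(n,round(d["conf"],2),[round(v) for v in d["rect"]])
# expected J end, current, if grasp point offset: handle centre at HC + displacement
D=o["eef_pos"]-GP
hz=R.from_quat(o["tool_rot"]).apply([0,0,-1])
for n in CAL: print(n,proj(n,[HC+D,HC+D-.145*hz]).round(1).tolist())
E
```

```text
[0.49955292 0.27526838 0.13949956] [0.6149 0.7288 0.2303 0.1939] [ 0.00435383  0.96815499 -1.58216366] 0.012958436090500493 [-0.1 50.8 -5.8]
scene 0.83 [347, 168, 55, 42]
scene 0.61 [298, 156, 34, 65]
scene 0.49 [277, 130, 17, 40]
top 0.75 [174, 268, 27, 20]
top 0.62 [132, 185, 45, 32]
scene [[314.5, 169.3], [326.0, 219.4]]
top [[206.2, 190.6], [206.4, 169.5]]
```

```bash
cat >> k.py <<'E'
OFF=.041;YAW=-.25
HOOP=np.array([.587,.005]);ex=np.array([np.cos(YAW),np.sin(YAW)])
def tcp(dx,ztcp,yaw=YAW,hoop=HOOP):
    e=np.array([np.cos(yaw),np.sin(yaw)]);return np.r_[hoop+e*dx,ztcp]
E
python3 - <<'E'
from k import *
o=bot.get_obs();p=o["eef_pos"];R0=R.from_quat(o["tool_rot"])
Rv=toolR(YAW,0);w=(R0.inv()*Rv).as_rotvec();print(np.degrees(w))
a=plan([.50,.24,.33],R0*R.from_rotvec(w*.4),10,0)
plan(tcp(-.039,.335),Rv,12,0,a)
E
```

```text
[34.36999274 -7.26693619 23.35369416]
[[0,-3.5,10.7,-16.0,1.37,-0.29,0.93],[0,-3.3,10.4,-16.2,1.37,-0.29,0.93],[0,-3.3,10.0,-16.4,1.37,-0.29,0.93],[0,-3.2,9.7,-16.7,1.37,-0.29,0.93],[0,-3.2,9.4,-16.8,1.37,-0.29,0.93],[0,-3.0,9.0,-17.1,1.37,-0.29,0.93],[0,-3.1,8.6,-17.3,1.37,-0.29,0.93],[0,-2.9,8.3,-17.4,1.37,-0.29,0.93],[0,-3.0,7.9,-17.6,1.37,-0.29,0.93],[0,-2.9,7.5,-17.8,1.37,-0.29,0.93]]
[[0,-18.8,4.1,0.5,1.72,-0.36,1.17],[0,-18.6,4.5,0.5,1.72,-0.36,1.17],[0,-18.6,4.9,0.5,1.72,-0.36,1.17],[0,-18.5,5.3,0.5,1.72,-0.36,1.17],[0,-18.4,5.7,0.4,1.72,-0.36,1.17],[0,-18.2,6.1,0.3,1.72,-0.36,1.17],[0,-18.1,6.5,0.3,1.72,-0.36,1.17],[0,-18.0,6.8,0.2,1.72,-0.36,1.17],[0,-17.8,7.2,0.0,1.72,-0.36,1.17],[0,-17.7,7.6,0.0,1.72,-0.36,1.17]]
[[0,-17.5,7.9,-0.1,1.72,-0.36,1.17],[0,-17.3,8.2,-0.3,1.72,-0.36,1.17]]
```

Call:
move_arm(
  deltas=[
    [0, -3.5, 10.7, -16.0, 1.37, -0.29, 0.93],
    [0, -3.3, 10.4, -16.2, 1.37, -0.29, 0.93],
    [0, -3.3, 10.0, -16.4, 1.37, -0.29, 0.93],
    [0, -3.2, 9.7, -16.7, 1.37, -0.29, 0.93],
    [0, -3.2, 9.4, -16.8, 1.37, -0.29, 0.93],
    [0, -3.0, 9.0, -17.1, 1.37, -0.29, 0.93],
    [0, -3.1, 8.6, -17.3, 1.37, -0.29, 0.93],
    [0, -2.9, 8.3, -17.4, 1.37, -0.29, 0.93],
    [0, -3.0, 7.9, -17.6, 1.37, -0.29, 0.93],
    [0, -2.9, 7.5, -17.8, 1.37, -0.29, 0.93],
  ],
)

```text
clock: 8.95
eef_pos: [0.5001, 0.2401, 0.3315]
tool_rot: [0.696, 0.694, 0.14, 0.118]
ft_force: [0.5, 0.5, -2.0]
grip_width: 0.0134
grasp_force: 59.0
```

Call:
move_arm(
  deltas=[
    [0, -18.8, 4.1, 0.5, 1.72, -0.36, 1.17],
    [0, -18.6, 4.5, 0.5, 1.72, -0.36, 1.17],
    [0, -18.6, 4.9, 0.5, 1.72, -0.36, 1.17],
    [0, -18.5, 5.3, 0.5, 1.72, -0.36, 1.17],
    [0, -18.4, 5.7, 0.4, 1.72, -0.36, 1.17],
    [0, -18.2, 6.1, 0.3, 1.72, -0.36, 1.17],
    [0, -18.1, 6.5, 0.3, 1.72, -0.36, 1.17],
    [0, -18.0, 6.8, 0.2, 1.72, -0.36, 1.17],
    [0, -17.8, 7.2, 0.0, 1.72, -0.36, 1.17],
    [0, -17.7, 7.6, 0.0, 1.72, -0.36, 1.17],
  ],
)

```text
clock: 9.78
eef_pos: [0.5417, 0.0518, 0.3348]
tool_rot: [0.777, 0.629, 0.024, 0.019]
ft_force: [1.1, -0.1, -1.4]
grip_width: 0.013
grasp_force: 59.0
```

Call:
move_arm(
  deltas=[
    [0, -17.5, 7.9, -0.1, 1.72, -0.36, 1.17],
    [0, -17.3, 8.2, -0.3, 1.72, -0.36, 1.17],
    [0, 0, 0, 0, 0, 0, 0],
    [0, 0, 0, 0, 0, 0, 0],
    [0, 0, 0, 0, 0, 0, 0],
    [0, 0, 0, 0, 0, 0, 0],
  ],
)

```text
clock: 10.28
eef_pos: [0.5495, 0.0159, 0.336]
tool_rot: [0.789, 0.614, 0.002, -0.0]
ft_force: [-0.7, -0.5, -1.9]
grip_width: 0.0131
grasp_force: 59.2
```

```bash
cat > chk.py <<'E'
from k import *
# fit of held hook silhouette: hook origin in world from both views, relative to prediction TCP-OFF*tz
o=bot.get_obs();p=o["eef_pos"];Rt=R.from_quat(o["tool_rot"]);T=Rt.as_matrix()
print(o["clock"],p.round(4),"zaxis",T[:,2].round(3),"yaw",np.arctan2(T[1,1],T[0,1]).round(3),o["joint_pos"].round(2),o["ft_force"].round(1),o["grip_width"].round(4))
Hm=np.c_[T[:,1],-T[:,0],-T[:,2]];
if np.linalg.det(Hm)<0:Hm[:,1]*=-1
O=p-OFF*T[:,2];c=proj("scene",[O-.07*Hm[:,2]])[0]
def hook(O):return [O+b@Hm.T for b in(box([-7,-47.5,-13],[7,47.5,13]),box([-2.5,-8,-145],[2.5,8,-13]),box([-2.5,-8,-145],[27.5,8,-140]),box([22.5,-8,-145],[27.5,8,-124]))]
M={}
for n in CAL:
    bot.camera(n);c=proj(n,[O-.05*Hm[:,2]])[0]
    m=det("lifting_hook",n,c)
    if m is not None:
        r=render(n,hook(O));ys,xs=np.nonzero(m);ry,rx=np.nonzero(r>.5)
        print(n,"det box",xs.min(),xs.max(),ys.min(),ys.max(),"pred",rx.min(),rx.max(),ry.min(),ry.max())
E
python3 chk.py
```

```text
Traceback (most recent call last):
  File "chk.py", line 4, in <module>
    print(o["clock"],p.round(4),"zaxis",T[:,2].round(3),"yaw",np.arctan2(T[1,1],T[0,1]).round(3),o["joint_pos"].round(2),o["ft_force"].round(1),o["grip_width"].round(4))
                                                                                                                                                ^^^^^^^^^^^^^^^^^^^^^
AttributeError: 'float' object has no attribute 'round'
```

```bash
sed -i 's/,o\["grip_width"\].round(4)/,round(o["grip_width"],4)/' chk.py; python3 chk.py; python3 - <<'E'
from k import *
p=bot.get_obs()["eef_pos"];im=bot.camera("scene");x,y=170,110
im=cv2.resize(np.clip(im[y:y+150,x:x+130].astype(float)*1.5,0,255).astype(np.uint8),None,fx=4,fy=4,interpolation=2)
cv2.imwrite("pics/over.png",im)
E
```

```text
10.2833 [0.5495 0.0159 0.336 ] zaxis [ 0.003  0.002 -1.   ] yaw -0.249 [0.03 0.33 0.48 1.71 0.   1.85] [-0.7 -0.5 -1.9] 0.0131
scene det box 199 244 147 206 pred 199 244 147 207
```

The held hook's detected box (199–244, 147–206) matches the predicted one, so its geometry is confirmed. Descending beside the hoop.

Call:
move_arm(
  deltas=[
    [0, 1, 0, 14, 0, 0, 0],
    [0, 0, 0, 14, 0, 0, 0],
    [0, 0, 0, 14, 0, 0, 0],
    [0, 0, 0, 14, 0, 0, 0],
    [0, 0, 0, 14, 0, 0, 0],
    [0, 0, 0, 14, 0, 0, 0],
    [0, 0, 0, 12, 0, 0, 0],
    [0, 0, 0, 8, 0, 0, 0],
  ],
)

```text
clock: 11.2
eef_pos: [0.5498, 0.0166, 0.2308]
tool_rot: [0.79, 0.614, 0.001, -0.0]
ft_force: [-0.2, -0.3, -1.0]
grip_width: 0.0131
grasp_force: 59.2
```

Call:
move_arm(
  deltas=[
    [0, 0, 0, 7, 0, 0, 0],
    [0, 0, 0, 7, 0, 0, 0],
    [0, 0, 0, 7, 0, 0, 0],
    [0, 0, 0, 7, 0, 0, 0],
    [0, 0, 0, 7, 0, 0, 0],
    [0, 0, 0, 7, 0, 0, 0],
    [0, 0, 0, 3, 0, 0, 0],
    [0, 0, 0, 0, 0, 0, 0],
  ],
)

```text
clock: 11.87
eef_pos: [0.55, 0.0163, 0.186]
tool_rot: [0.79, 0.613, 0.001, -0.001]
ft_force: [-0.6, -0.0, -1.7]
grip_width: 0.0129
grasp_force: 59.2
```

```bash
python3 chk.py; python3 - <<'E'
from k import *
o=bot.get_obs();p=o["eef_pos"];e=np.r_[ex,0];n=np.array([-ex[1],ex[0],0]);T=R.from_quat(o["tool_rot"])
d=p-np.r_[HOOP,0];print("rel hoop x,y mm",1000*d@e,1000*d@n,"seat z",p[2]+.041-.14,"tool x in hook y:",T.as_matrix()[:,0]@n)
E
```

```text
11.8667 [0.55   0.0163 0.186 ] zaxis [ 0.001  0.002 -1.   ] yaw -0.25 [0.03 0.35 0.11 1.33 0.   1.85] [-0.6 -0.  -1.7] 0.0129
scene det box 205 245 194 239 pred 205 246 193 243
rel hoop x,y mm -37.691509272497896 2.092425022896647 seat z 0.08851940082192356 tool x in hook y: 0.9999951303595467
```

Call:
move_arm(
  deltas=[
    [0, -1, 4, 0, 0, 0, 0],
    [0, -1, 4, 0, 0, 0, 0],
    [0, 0, 4, 0, 0, 0, 0],
    [0, 0, 4, 0, 0, 0, 0],
    [0, 0, 4, 0, 0, 0, 0],
    [0, 0, 4, 0, 0, 0, 0],
    [0, 0, 1, 0, 0, 0, 0],
    [0, 0, 0, 0, 0, 0, 0],
  ],
)

```text
clock: 12.73
eef_pos: [0.5747, 0.0081, 0.1869]
tool_rot: [0.79, 0.613, 0.002, -0.0]
ft_force: [0.0, 1.0, -2.0]
grip_width: 0.013
grasp_force: 59.2
```

Call:
move_arm(
  deltas=[
    [0, 0, 0, -4, 0, 0, 0],
    [0, 0, 0, -4, 0, 0, 0],
    [0, 0, 0, -4, 0, 0, 0],
    [0, 0, 0, -4, 0, 0, 0],
    [0, 0, 0, -3, 0, 0, 0],
    [0, 0, 0, -3, 0, 0, 0],
    [0, 0, 0, -3, 0, 0, 0],
    [0, 0, 0, -3, 0, 0, 0],
    [0, 0, 0, 0, 0, 0, 0],
    [0, 0, 0, 0, 0, 0, 0],
  ],
)

```text
clock: 13.57
eef_pos: [0.5743, 0.0082, 0.2151]
tool_rot: [0.79, 0.613, 0.002, -0.0]
ft_force: [-0.1, 0.4, -3.0]
grip_width: 0.0127
grasp_force: 59.0
```

```bash
python3 - <<'E'
from k import *
o=bot.get_obs();print(o["clock"],o["eef_pos"],o["ft_force"].round(2),o["ft_torque"].round(3))
im=bot.camera("scene");t=bot.camera("top")
a=cv2.resize(im[170:270,180:280],(400,400),interpolation=2);b=cv2.resize(t[110:210,245:345],(400,400),interpolation=2)
cv2.imwrite("pics/hooked.png",np.clip(np.hstack([a,b])*1.6,0,255).astype(np.uint8))
E
```

```text
13.5667 [0.57425497 0.00820283 0.21505226] [-0.06  0.41 -2.99] [ 0.032 -0.033  0.036]
```

Call:
move_arm(
  deltas=[
    [0, 0, 0, -4, 0, 0, 0],
    [0, 0, 0, -5, 0, 0, 0],
    [0, 0, 0, -5, 0, 0, 0],
    [0, 0, 0, -4, 0, 0, 0],
    [0, 0, 0, 0, 0, 0, 0],
    [0, 0, 0, 0, 0, 0, 0],
  ],
)

```text
clock: 14.17
eef_pos: [0.5746, 0.0081, 0.2337]
tool_rot: [0.79, 0.613, 0.002, 0.0]
ft_force: [-0.7, -0.9, -3.4]
grip_width: 0.0133
grasp_force: 59.0
```

```bash
cat > bk.py <<'E'
from k import *
o=bot.get_obs();f=[]
for i in range(3):
    for n in CAL:
        im=bot.camera(n);f.append(bot.get_obs()["ft_force"][2])
print("Fz",np.round(f,1))
p=o["eef_pos"];T=R.from_quat(o["tool_rot"]).as_matrix();seat=p+T[:,1]*.0125-T[:,2]*OFF+.14*T[:,2]
print("seat",seat.round(4))
for q in("hoop","basket"):
    for n in CAL:
        print(q,n,[(round(d["conf"],2),[round(v) for v in d["rect"]]) for d in bot.outline_of(q,n)][:2],"hoop pred",proj(n,[seat+[0,0,.0025]])[0].round(1))
E
python3 bk.py
```

```text
Fz [-3.5 -3.4 -4.4 -2.9 -3.6 -2.6]
seat [0.5871 0.0053 0.1348]
hoop scene [(0.73, [217, 229, 26, 19])] hoop pred [226.3 234.5]
hoop top [(0.49, [278, 158, 14, 17])] hoop pred [292.6 158.6]
basket scene [(0.83, [213, 232, 27, 18])] hoop pred [226.3 234.5]
basket top [(0.56, [283, 155, 10, 20]), (0.27, [280, 149, 5, 12])] hoop pred [292.6 158.6]
```

Fz has gone from −1.7 to −3.4 N, so the basket (about 180 g) is hanging on the hook. Lifting on.

Call:
move_arm(
  deltas=[
    [0, 0, 0, -5, 0, 0, 0],
    [0, 0, 0, -7, 0, 0, 0],
    [0, 0, 0, -9, 0, 0, 0],
    [0, 0, 0, -9, 0, 0, 0],
    [0, 0, 0, -9, 0, 0, 0],
    [0, 0, 0, -9, 0, 0, 0],
    [0, 0, 0, -9, 0, 0, 0],
    [0, 0, 0, -9, 0, 0, 0],
    [0, 0, 0, -9, 0, 0, 0],
    [0, 0, 0, -9, 0, 0, 0],
  ],
)

```text
clock: 15.5
eef_pos: [0.574, 0.0079, 0.3183]
tool_rot: [0.79, 0.613, 0.002, 0.0]
ft_force: [1.2, -0.5, -3.7]
grip_width: 0.0131
grasp_force: 58.9
```

Call:
move_arm(
  deltas=[
    [0, 0, 0, -9, 0, 0, 0],
    [0, 0, 0, -9, 0, 0, 0],
    [0, 0, 0, -9, 0, 0, 0],
    [0, 0, 0, -9, 0, 0, 0],
    [0, 0, 0, -9, 0, 0, 0],
    [0, 0, 0, -9, 0, 0, 0],
    [0, 0, 0, -7, 0, 0, 0],
    [0, 0, 0, -5, 0, 0, 0],
    [0, 0, 0, -2, 0, 0, 0],
    [0, 0, 0, 0, 0, 0, 0],
  ],
)

```text
clock: 16.33
eef_pos: [0.574, 0.0078, 0.3858]
tool_rot: [0.79, 0.613, 0.002, 0.0]
ft_force: [-0.3, 0.5, -3.1]
grip_width: 0.0132
grasp_force: 59.0
```

```bash
python3 chk.py; python3 bk.py; python3 - <<'E'
from k import *
TR=np.array([.4856,-.2902]);Y=.236
o=bot.get_obs();p=o["eef_pos"]
# over tray: hoop over tray centre, hook x along tray x
s=plan(np.r_[TR-.0125*np.array([np.cos(Y),np.sin(Y)]),p[2]],toolR(Y,0),28,0);print(s[0])
E
```

```text
16.3333 [0.574  0.0078 0.3858] zaxis [ 0.004  0.002 -1.   ] yaw -0.25 [0.01 0.42 0.74 1.88 0.   1.83] [-0.3  0.5 -3.1] 0.0132
scene det box 195 243 140 202 pred 195 243 139 202
top det box 283 291 138 145 pred 282 320 137 156
Fz [-3.1 -3.1 -3.9 -2.  -3.5 -3.1]
seat [0.5859 0.0049 0.2856]
hoop scene [(0.73, [210, 189, 32, 47])] hoop pred [223.  195.3]
hoop top [(0.68, [282, 146, 14, 26])] hoop pred [297.1 150.1]
basket scene [(0.57, [208, 191, 32, 44])] hoop pred [223.  195.3]
basket top [(0.7, [285, 144, 12, 28])] hoop pred [297.1 150.1]
[[0,-11.3,-0.8,-0.0,0.01,-0.0,-0.99],[0,-11.3,-1.0,-0.1,0.01,-0.0,-0.99],[0,-11.2,-1.2,-0.0,0.01,-0.0,-0.99],[0,-11.3,-1.4,-0.0,0.01,-0.0,-0.99],[0,-11.2,-1.6,-0.1,0.01,-0.0,-0.99],[0,-11.2,-1.8,-0.0,0.01,-0.0,-0.99],[0,-11.1,-2.0,-0.0,0.01,-0.0,-0.99],[0,-11.2,-2.1,-0.1,0.01,-0.0,-0.99],[0,-11.0,-2.4,-0.0,0.01,-0.0,-0.99],[0,-11.1,-2.6,-0.0,0.01,-0.0,-0.99]]
[[0,-11.0,-2.7,-0.1,0.01,-0.0,-0.99],[0,-10.9,-2.9,0.0,0.01,-0.0,-0.99],[0,-10.9,-3.1,-0.0,0.01,-0.0,-0.99],[0,-10.8,-3.4,-0.1,0.01,-0.0,-0.99],[0,-10.8,-3.5,0.0,0.01,-0.0,-0.99],[0,-10.7,-3.6,-0.0,0.01,-0.0,-0.99],[0,-10.7,-3.9,-0.0,0.01,-0.0,-0.99],[0,-10.6,-4.0,-0.1,0.01,-0.0,-0.99],[0,-10.5,-4.3,0.0,0.01,-0.0,-0.99],[0,-10.4,-4.4,-0.0,0.01,-0.0,-0.99]]
[[0,-10.4,-4.6,-0.0,0.01,-0.0,-0.99],[0,-10.2,-4.7,-0.1,0.01,-0.0,-0.99],[0,-10.2,-5.0,0.0,0.01,-0.0,-0.99],[0,-10.1,-5.1,-0.0,0.01,-0.0,-0.99],[0,-10.0,-5.3,-0.0,0.01,-0.0,-0.99],[0,-10.0,-5.5,-0.1,0.01,-0.0,-0.99],[0,-9.8,-5.6,0.0,0.01,-0.0,-0.99],[0,-9.7,-5.8,0.0,0.01,-0.0,-0.99]]
[ 0.47347221 -0.29310282  0.38512556]
```

Hanging clear: seat z≈0.286, so the basket bottom is about 20 mm above the rim. Carrying it over the tray at constant yaw so it does not swing.

Call:
move_arm(
  deltas=[
    [0, -3, -0.2, 0, 0, 0, 0],
    [0, -6, -0.5, 0, 0, 0, 0],
    [0, -9, -0.7, 0, 0, 0, 0],
    [0, -11.5, -0.9, 0, 0, 0, 0],
    [0, -11.5, -0.9, 0, 0, 0, 0],
    [0, -11.5, -0.9, 0, 0, 0, 0],
    [0, -11.5, -0.9, 0, 0, 0, 0],
    [0, -11.5, -0.9, 0, 0, 0, 0],
    [0, -11.5, -0.9, 0, 0, 0, 0],
    [0, -11.5, -0.9, 0, 0, 0, 0],
  ],
)

```text
clock: 17.87
eef_pos: [0.5414, -0.0871, 0.3849]
tool_rot: [0.79, 0.613, 0.002, 0.0]
ft_force: [0.6, 0.5, -3.8]
grip_width: 0.013
grasp_force: 58.9
```

Call:
move_arm(
  deltas=[
    [0, -11.5, -0.9, 0, 0, 0, 0],
    [0, -11.5, -0.9, 0, 0, 0, 0],
    [0, -11.5, -0.9, 0, 0, 0, 0],
    [0, -11.5, -0.9, 0, 0, 0, 0],
    [0, -11.5, -0.9, 0, 0, 0, 0],
    [0, -11.5, -0.9, 0, 0, 0, 0],
    [0, -11.5, -0.9, 0, 0, 0, 0],
    [0, -11.5, -0.9, 0, 0, 0, 0],
    [0, -11.5, -0.9, 0, 0, 0, 0],
    [0, -11.5, -0.9, 0, 0, 0, 0],
  ],
)

```text
clock: 18.7
eef_pos: [0.5044, -0.196, 0.3844]
tool_rot: [0.79, 0.613, 0.002, -0.0]
ft_force: [0.3, -1.1, -2.8]
grip_width: 0.0129
grasp_force: 58.9
```

Call:
move_arm(
  deltas=[
    [0, -11.5, -0.9, 0, 0, 0, 0],
    [0, -11.5, -0.9, 0, 0, 0, 0],
    [0, -11.5, -0.9, 0, 0, 0, 0],
    [0, -11.5, -0.9, 0, 0, 0, 0],
    [0, -11.5, -0.9, 0, 0, 0, 0],
    [0, -11.5, -0.9, 0, 0, 0, 0],
    [0, -11.5, -0.9, 0, 0, 0, 0],
    [0, -9, -0.7, 0, 0, 0, 0],
    [0, -6, -0.5, 0, 0, 0, 0],
    [0, -3, -0.2, 0, 0, 0, 0],
  ],
)

```text
clock: 19.53
eef_pos: [0.4726, -0.2895, 0.384]
tool_rot: [0.79, 0.613, 0.002, -0.0]
ft_force: [-0.1, -0.3, -3.7]
grip_width: 0.0125
grasp_force: 59.0
```

```bash
python3 chk.py; python3 bk.py
```

```text
19.5333 [ 0.4726 -0.2895  0.384 ] zaxis [ 0.003  0.002 -1.   ] yaw -0.251 [-0.55  0.37  0.66  1.85  0.    1.27] [-0.1 -0.3 -3.7] 0.0125
scene det box 37 88 135 197 pred 37 89 135 198
top det box 399 419 180 193 pred 398 439 179 195
Fz [-3.  -3.2 -2.3 -3.7 -4.3 -3.1]
seat [ 0.4855 -0.2909  0.2852]
hoop scene [(0.92, [70, 182, 36, 49])] hoop pred [ 81.8 190.4]
hoop top [(0.98, [381, 170, 34, 39]), (0.63, [264, 117, 64, 80])] hoop pred [401.9 187.5]
basket scene [(0.76, [67, 186, 36, 42]), (0.61, [285, 184, 53, 51])] hoop pred [ 81.8 190.4]
basket top [(0.65, [386, 169, 27, 40])] hoop pred [401.9 187.5]
```

Call:
move_arm(
  deltas=[
    [0, 0, 0, 5, 0, 0, 0],
    [0, 0, 0, 10, 0, 0, 0],
    [0, 0, 0, 13, 0, 0, 0],
    [0, 0, 0, 14, 0, 0, 0],
    [0, 0, 0, 14, 0, 0, 0],
    [0, 0, 0, 14, 0, 0, 0],
    [0, 0, 0, 14, 0, 0, 0],
    [0, 0, 0, 14, 0, 0, 0],
    [0, 0, 0, 14, 0, 0, 0],
    [0, 0, 0, 14, 0, 0, 0],
  ],
)

```text
clock: 21.07
eef_pos: [0.473, -0.288, 0.257]
tool_rot: [0.79, 0.613, 0.002, -0.0]
ft_force: [-0.2, 1.1, -4.1]
grip_width: 0.013
grasp_force: 58.9
```

Call:
move_arm(
  deltas=[
    [0, 0, 0, 13, 0, 0, 0],
    [0, 0, 0, 12, 0, 0, 0],
    [0, 0, 0, 10, 0, 0, 0],
    [0, 0, 0, 8, 0, 0, 0],
    [0, 0, 0, 6, 0, 0, 0],
    [0, 0, 0, 4, 0, 0, 0],
    [0, 0, 0, 4, 0, 0, 0],
    [0, 0, 0, 3, 0, 0, 0],
    [0, 0, 0, 2, 0, 0, 0],
    [0, 0, 0, 2, 0, 0, 0],
  ],
)

```text
clock: 21.9
eef_pos: [0.4737, -0.2882, 0.1943]
tool_rot: [0.79, 0.613, 0.002, 0.0]
ft_force: [-0.7, -0.2, -3.4]
grip_width: 0.0129
grasp_force: 58.9
```

```bash
python3 bk.py
```

```text
Fz [-4.3 -3.2 -3.9 -4.  -3.2 -3.6]
seat [ 0.4861 -0.2911  0.0953]
hoop scene [(0.68, [94, 233, 28, 38])] hoop pred [102.4 238.6]
hoop top [(0.74, [368, 181, 25, 31])] hoop pred [383.2 193.4]
basket scene [(0.95, [88, 235, 33, 35])] hoop pred [102.4 238.6]
basket top [(0.89, [367, 179, 25, 32]), (0.25, [345, 121, 47, 33])] hoop pred [383.2 193.4]
```

Call:
move_arm(
  deltas=[
    [0, 0, 0, 2, 0, 0, 0],
    [0, 0, 0, 2, 0, 0, 0],
    [0, 0, 0, 2, 0, 0, 0],
    [0, 0, 0, 2, 0, 0, 0],
    [0, 0, 0, 2, 0, 0, 0],
    [0, 0, 0, 1.5, 0, 0, 0],
    [0, 0, 0, 1.5, 0, 0, 0],
    [0, 0, 0, 1.5, 0, 0, 0],
    [0, 0, 0, 1.5, 0, 0, 0],
    [0, 0, 0, 1.5, 0, 0, 0],
  ],
)

```text
clock: 23.23
eef_pos: [0.4736, -0.2881, 0.1766]
tool_rot: [0.79, 0.613, 0.002, 0.0]
ft_force: [0.2, 0.6, -1.9]
grip_width: 0.0132
grasp_force: 59.2
```

Call:
move_arm(
  deltas=[
    [0, 0, 0, 1.5, 0, 0, 0],
    [0, 0, 0, 1.5, 0, 0, 0],
    [0, 0, 0, 1.5, 0, 0, 0],
    [0, 0, 0, 1.5, 0, 0, 0],
    [0, 0, 0, 0, 0, 0, 0],
  ],
)

```text
clock: 23.65
eef_pos: [0.4735, -0.2879, 0.1704]
tool_rot: [0.79, 0.613, 0.002, -0.0]
ft_force: [0.5, -0.3, -1.4]
grip_width: 0.0128
grasp_force: 59.2
```

```bash
python3 bk.py
```

```text
Fz [-1.3 -0.9 -1.4 -1.2 -1.9 -2.4]
seat [ 0.4858 -0.2908  0.0714]
hoop scene [(0.6, [93, 236, 31, 39])] hoop pred [104.8 243.7]
hoop top [(0.58, [367, 181, 25, 32])] hoop pred [381.1 194.2]
basket scene [(0.86, [91, 237, 32, 37])] hoop pred [104.8 243.7]
basket top [(0.66, [368, 178, 25, 36]), (0.58, [166, 137, 17, 15])] hoop pred [381.1 194.2]
```

The basket is down and the hook unloaded. Lower 14 mm, back the hook out along its −x, then lift clear.

Call:
move_arm(
  deltas=[
    [0, 0, 0, 4, 0, 0, 0],
    [0, 0, 0, 4, 0, 0, 0],
    [0, 0, 0, 3, 0, 0, 0],
    [0, 0, 0, 3, 0, 0, 0],
    [0, 0, 0, 0, 0, 0, 0],
  ],
)

```text
clock: 24.57
eef_pos: [0.473, -0.2876, 0.1555]
tool_rot: [0.79, 0.613, 0.001, -0.001]
ft_force: [-1.0, -0.0, -2.1]
grip_width: 0.0131
grasp_force: 59.2
```

Call:
move_arm(
  deltas=[
    [0, 0, -3, 0, 0, 0, 0],
    [0, 0, -4, 0, 0, 0, 0],
    [0, 0, -4, 0, 0, 0, 0],
    [0, 0, -4, 0, 0, 0, 0],
    [0, 0, -4, 0, 0, 0, 0],
    [0, 0, -4, 0, 0, 0, 0],
    [0, 0, -4, 0, 0, 0, 0],
    [0, 0, -4, 0, 0, 0, 0],
    [0, 0, -5, 0, 0, 0, 0],
    [0, 0, -3, 0, 0, 0, 0],
  ],
)

```text
clock: 25.4
eef_pos: [0.4351, -0.2781, 0.1566]
tool_rot: [0.79, 0.613, 0.002, -0.0]
ft_force: [0.0, 0.4, -1.9]
grip_width: 0.013
grasp_force: 59.2
```

```bash
python3 chk.py;python3 bk.py
```

```text
25.4 [ 0.4351 -0.2781  0.1566] zaxis [ 0.003  0.002 -1.   ] yaw -0.25 [-0.57  0.3  -0.04  1.23  0.    1.25] [ 0.   0.4 -1.9] 0.013
scene det box 75 116 192 240 pred 75 117 191 240
top det box 372 385 202 211 pred 372 405 201 214
Fz [-2.4 -1.2 -2.1 -1.9 -2.  -2.1]
seat [ 0.4483 -0.2813  0.0577]
hoop scene [(0.77, [92, 235, 34, 42])] hoop pred [108.4 234.1]
hoop top [(0.86, [368, 179, 26, 32]), (0.21, [267, 117, 60, 82])] hoop pred [377.2 205.8]
basket scene [(0.62, [91, 235, 32, 40])] hoop pred [108.4 234.1]
basket top [(0.59, [369, 180, 24, 29])] hoop pred [377.2 205.8]
```

Call:
move_arm(
  deltas=[
    [0, 0, 0, -8, 0, 0, 0],
    [0, 0, 0, -16, 0, 0, 0],
    [0, 0, 0, -20, 0, 0, 0],
    [0, 0, 0, -22, 0, 0, 0],
    [0, 0, 0, -22, 0, 0, 0],
    [0, 0, 0, -22, 0, 0, 0],
    [0, 0, 0, -22, 0, 0, 0],
    [0, 0, 0, -22, 0, 0, 0],
    [0, 0, 0, -22, 0, 0, 0],
    [0, 0, 0, -14, 0, 0, 0],
  ],
)

```text
clock: 26.93
eef_pos: [0.4356, -0.2789, 0.3498]
tool_rot: [0.79, 0.613, 0.002, 0.002]
ft_force: [0.6, 0.0, -1.2]
grip_width: 0.0129
grasp_force: 59.2
```

```bash
python3 bk.py; python3 - <<'E'
from k import *
Rg=R.from_quat([.6149,.7288,.2303,.1939]);o=bot.get_obs();R0=R.from_quat(o["tool_rot"]);w=(R0.inv()*Rg).as_rotvec()
pre=np.array([.4996,.2753,.1395])
a=plan([.50,.24,.34],R0*R.from_rotvec(w*.6),22,0)
b=plan(pre+[0,0,.04],Rg,10,0,a);print(a[0],b[0])
E
```

```text
Fz [ 1.5 -2.2 -2.1 -2.1 -1.5 -2.1]
seat [ 0.4483 -0.282   0.2509]
hoop scene [(0.6, [94, 237, 30, 37])] hoop pred [ 88.8 187. ]
hoop top [(0.55, [366, 182, 29, 31])] hoop pred [395.1 201.5]
basket scene [] hoop pred [ 88.8 187. ]
basket top [(0.8, [369, 177, 24, 37])] hoop pred [395.1 201.5]
[[0,23.6,-3.0,0.3,-0.94,0.2,-0.64],[0,23.6,-2.7,0.4,-0.94,0.2,-0.64],[0,23.6,-2.4,0.4,-0.94,0.2,-0.64],[0,23.6,-2.2,0.5,-0.94,0.2,-0.64],[0,23.7,-1.9,0.5,-0.94,0.2,-0.64],[0,23.7,-1.7,0.5,-0.94,0.2,-0.64],[0,23.7,-1.4,0.6,-0.94,0.2,-0.64],[0,23.7,-1.2,0.7,-0.94,0.2,-0.64],[0,23.7,-0.9,0.8,-0.94,0.2,-0.64],[0,23.8,-0.7,0.8,-0.94,0.2,-0.64]]
[[0,23.7,-0.4,0.9,-0.94,0.2,-0.64],[0,23.7,-0.2,0.9,-0.94,0.2,-0.64],[0,23.8,0.1,1.1,-0.94,0.2,-0.64],[0,23.7,0.4,1.1,-0.94,0.2,-0.64],[0,23.7,0.5,1.2,-0.94,0.2,-0.64],[0,23.7,0.9,1.3,-0.94,0.2,-0.64],[0,23.7,1.0,1.4,-0.94,0.2,-0.64],[0,23.7,1.3,1.6,-0.94,0.2,-0.64],[0,23.6,1.6,1.6,-0.94,0.2,-0.64],[0,23.6,1.8,1.7,-0.94,0.2,-0.64]]
[[0,23.6,2.0,1.9,-0.94,0.2,-0.64],[0,23.6,2.2,1.9,-0.94,0.2,-0.64]]
[[0,3.0,-5.8,15.1,-1.38,0.28,-0.93],[0,3.0,-6.2,14.9,-1.38,0.28,-0.93],[0,3.0,-6.4,14.8,-1.38,0.28,-0.93],[0,3.1,-6.8,14.7,-1.38,0.28,-0.93],[0,3.1,-7.1,14.5,-1.38,0.28,-0.93],[0,3.2,-7.3,14.3,-1.38,0.28,-0.93],[0,3.2,-7.7,14.2,-1.38,0.28,-0.93],[0,3.2,-7.9,14.0,-1.38,0.28,-0.93],[0,3.4,-8.2,13.9,-1.38,0.28,-0.93],[0,3.4,-8.5,13.6,-1.38,0.28,-0.93]]
[0.49997758 0.23999656 0.3400192 ] [0.49960774 0.2753202  0.17954818]
```

The basket stays in the tray (its detections are unchanged) and the hook is free. Back to the rest.

Call:
move_arm(
  deltas=[
    [0, 23.6, -3.0, 0.3, -0.94, 0.2, -0.64],
    [0, 23.6, -2.7, 0.4, -0.94, 0.2, -0.64],
    [0, 23.6, -2.4, 0.4, -0.94, 0.2, -0.64],
    [0, 23.6, -2.2, 0.5, -0.94, 0.2, -0.64],
    [0, 23.7, -1.9, 0.5, -0.94, 0.2, -0.64],
    [0, 23.7, -1.7, 0.5, -0.94, 0.2, -0.64],
    [0, 23.7, -1.4, 0.6, -0.94, 0.2, -0.64],
    [0, 23.7, -1.2, 0.7, -0.94, 0.2, -0.64],
    [0, 23.7, -0.9, 0.8, -0.94, 0.2, -0.64],
    [0, 23.8, -0.7, 0.8, -0.94, 0.2, -0.64],
  ],
)

```text
clock: 28.27
eef_pos: [0.4644, -0.0419, 0.3434]
tool_rot: [0.751, 0.654, 0.066, 0.054]
ft_force: [0.8, -0.6, -1.4]
grip_width: 0.0128
grasp_force: 59.2
```

Call:
move_arm(
  deltas=[
    [0, 23.7, -0.4, 0.9, -0.94, 0.2, -0.64],
    [0, 23.7, -0.2, 0.9, -0.94, 0.2, -0.64],
    [0, 23.8, 0.1, 1.1, -0.94, 0.2, -0.64],
    [0, 23.7, 0.4, 1.1, -0.94, 0.2, -0.64],
    [0, 23.7, 0.5, 1.2, -0.94, 0.2, -0.64],
    [0, 23.7, 0.9, 1.3, -0.94, 0.2, -0.64],
    [0, 23.7, 1.0, 1.4, -0.94, 0.2, -0.64],
    [0, 23.7, 1.3, 1.6, -0.94, 0.2, -0.64],
    [0, 23.6, 1.6, 1.6, -0.94, 0.2, -0.64],
    [0, 23.6, 1.8, 1.7, -0.94, 0.2, -0.64],
  ],
)

```text
clock: 29.1
eef_pos: [0.4939, 0.1936, 0.3405]
tool_rot: [0.705, 0.689, 0.129, 0.108]
ft_force: [0.7, -0.3, -1.5]
grip_width: 0.0129
grasp_force: 59.2
```

Call:
move_arm(
  deltas=[
    [0, 23.6, 2.0, 1.9, -0.94, 0.2, -0.64],
    [0, 23.6, 2.2, 1.9, -0.94, 0.2, -0.64],
    [0, 0, 0, 0, 0, 0, 0],
    [0, 0, 0, 0, 0, 0, 0],
  ],
)

```text
clock: 29.43
eef_pos: [0.4994, 0.2405, 0.3393]
tool_rot: [0.695, 0.695, 0.14, 0.118]
ft_force: [-0.4, -0.1, -2.2]
grip_width: 0.0129
grasp_force: 59.3
```

```bash
python3 - <<'E'
from k import *
Rg=R.from_quat([.6149,.7288,.2303,.1939]);o=bot.get_obs();print(o["clock"],o["eef_pos"])
b=plan(np.array([.4996,.2753,.1795]),Rg,10,0)
E
```

```text
29.4333 [0.49944754 0.24047696 0.33932292]
[[0,3.0,-5.7,15.0,-1.38,0.28,-0.91],[0,3.0,-6.1,14.9,-1.38,0.28,-0.91],[0,3.0,-6.4,14.8,-1.38,0.28,-0.91],[0,3.1,-6.6,14.6,-1.38,0.28,-0.91],[0,3.0,-7.0,14.5,-1.38,0.28,-0.91],[0,3.2,-7.3,14.3,-1.38,0.28,-0.91],[0,3.2,-7.5,14.1,-1.38,0.28,-0.91],[0,3.2,-7.9,14.0,-1.38,0.28,-0.91],[0,3.3,-8.1,13.8,-1.38,0.28,-0.91],[0,3.4,-8.4,13.7,-1.38,0.28,-0.91]]
```

Call:
move_arm(
  deltas=[
    [0, 3.0, -5.7, 15.0, -1.38, 0.28, -0.91],
    [0, 3.0, -6.1, 14.9, -1.38, 0.28, -0.91],
    [0, 3.0, -6.4, 14.8, -1.38, 0.28, -0.91],
    [0, 3.1, -6.6, 14.6, -1.38, 0.28, -0.91],
    [0, 3.0, -7.0, 14.5, -1.38, 0.28, -0.91],
    [0, 3.2, -7.3, 14.3, -1.38, 0.28, -0.91],
    [0, 3.2, -7.5, 14.1, -1.38, 0.28, -0.91],
    [0, 3.2, -7.9, 14.0, -1.38, 0.28, -0.91],
    [0, 3.3, -8.1, 13.8, -1.38, 0.28, -0.91],
    [0, 3.4, -8.4, 13.7, -1.38, 0.28, -0.91],
  ],
)

```text
clock: 30.27
eef_pos: [0.5008, 0.2734, 0.18]
tool_rot: [0.616, 0.728, 0.231, 0.195]
ft_force: [-0.1, 0.3, -2.1]
grip_width: 0.0128
grasp_force: 59.3
```

Call:
move_arm(
  deltas=[
    [0, 0, 0, 0, 0, 0, 0],
    [0, 0, 0, 0, 0, 0, 0],
    [0, 0, 0, 0, 0, 0, 0],
  ],
)

```text
clock: 30.52
eef_pos: [0.502, 0.2746, 0.1822]
tool_rot: [0.616, 0.727, 0.232, 0.195]
ft_force: [0.4, -0.6, -0.7]
grip_width: 0.0134
grasp_force: 59.3
```

```bash
python3 chk.py; python3 - <<'E'
from k import *
Rg=R.from_quat([.6149,.7288,.2303,.1939]);o=bot.get_obs();print("rel home, tool mm",(Rg.inv().apply(o["eef_pos"]-GP)*1000).round(1))
b=plan(GP+Rg.apply([0,.044,-.006]),Rg,4,0)
E
```

```text
30.5167 [0.502  0.2746 0.1822] zaxis [ 0.569  0.096 -0.817] yaw 0.164 [ 0.66  0.01 -0.54  0.47 -0.28  1.99] [ 0.4 -0.6 -0.7] 0.0134
scene det box 298 335 148 213 pred 298 335 148 214
top det box 189 220 160 194 pred 189 221 159 195
rel home, tool mm [ -0.5  77.7 -39.6]
[[0,0.1,-8.5,8.4,0.07,0.0,-0.05],[0,0.1,-8.4,8.3,0.07,0.0,-0.05],[0,0.1,-8.5,8.4,0.07,0.0,-0.05],[0,0.1,-8.4,8.4,0.07,0.0,-0.05]]
```

Call:
move_arm(
  deltas=[
    [0, 0.1, -8.5, 8.4, 0.07, 0, -0.05],
    [0, 0.1, -8.4, 8.3, 0.07, 0, -0.05],
    [0, 0.1, -8.5, 8.4, 0.07, 0, -0.05],
    [0, 0.1, -8.4, 8.4, 0.07, 0, -0.05],
    [0, 0, -8, 0, 0, 0, 0],
    [0, 0, -8, 0, 0, 0, 0],
    [0, 0, -6, 0, 0, 0, 0],
    [0, 0, -4, 0, 0, 0, 0],
    [0, 0, 0, 0, 0, 0, 0],
    [0, 0, 0, 0, 0, 0, 0],
  ],
)

```text
clock: 31.55
eef_pos: [0.4718, 0.2705, 0.1197]
tool_rot: [0.615, 0.729, 0.229, 0.194]
ft_force: [0.6, -0.1, -1.0]
grip_width: 0.0131
grasp_force: 59.3
```

```bash
cat > home.py <<'E'
from k import *
Rg=R.from_quat([.6149,.7288,.2303,.1939]);o=bot.get_obs();print(o["clock"],"rel home, tool mm",(Rg.inv().apply(o["eef_pos"]-GP)*1000).round(1),"rot",np.degrees((R.from_quat(o["tool_rot"]).inv()*Rg).as_rotvec()).round(2),"F tool",Rg.inv().apply(o["ft_force"]).round(1))
E
python3 home.py
```

```text
31.55 rel home, tool mm [-0.1 16.4 -5.7] rot [-0.09  0.02  0.08] F tool [-0.2 -0.1  1.2]
```

Call:
move_arm(
  deltas=[
    [0, 0, -4, 0, 0, 0, 0],
    [0, 0, -4, 0, 0, 0, 0],
    [0, 0, -3, 0, 0, 0, 0],
    [0, 0, -2, 0, 0, 0, 0],
    [0, 0, -2, 0, 0, 0, 0],
    [0, 0, 0, 2, 0, 0, 0],
    [0, 0, 0, 2, 0, 0, 0],
    [0, 0, 0, 0, 0, 0, 0],
    [0, 0, 0, 0, 0, 0, 0],
  ],
)

```text
clock: 32.3
eef_pos: [0.4619, 0.2685, 0.107]
tool_rot: [0.615, 0.729, 0.229, 0.194]
ft_force: [0.8, -0.5, -2.1]
grip_width: 0.013
grasp_force: 59.3
```

```bash
python3 home.py
```

```text
32.3 rel home, tool mm [-0.4  0.8 -1.2] rot [-0.16  0.07  0.08] F tool [-0.6 -0.6  2.2]
```

Call:
move_arm(
  deltas=[
    [0, 0.3, -0.8, 0.5, 0, 0, 0],
    [0, 0, 0, 0.8, 0, 0, 0],
    [0, 0, 0, 0, 0, 0, 0],
    [0, 0, 0, 0, 0, 0, 0],
  ],
)

```text
clock: 32.63
eef_pos: [0.462, 0.2689, 0.1058]
tool_rot: [0.615, 0.729, 0.229, 0.194]
ft_force: [-1.0, 0.4, -0.8]
grip_width: 0.0132
grasp_force: 59.4
```

```bash
python3 home.py
```

```text
32.6333 rel home, tool mm [-0.   0.3 -0.1] rot [-0.13  0.05  0.07] F tool [ 0.5 -1.3  0.1]
```

At home pose, with light contact. Releasing and retreating.

Call:
move_arm(
  deltas=[
    [0.17, 0, 0, 0, 0, 0, 0],
    [0.2, 0, 0, 0, 0, 0, 0],
    [0.25, 0, 0, 0, 0, 0, 0],
    [0.35, 0, 0, 0, 0, 0, 0],
    [0.5, 0, 0, 0, 0, 0, 0],
    [0.5, 0, 0, 0, 0, 0, 0],
    [0.5, 0, 0, 0, 0, 0, 0],
  ],
)

```text
clock: 33.22
eef_pos: [0.4619, 0.2689, 0.1057]
tool_rot: [0.615, 0.729, 0.229, 0.194]
ft_force: [0.1, 1.0, -0.3]
grip_width: 0.0426
grasp_force: 0.0
```

Call:
move_arm(
  deltas=[
    [0.5, 0, 0, -6, 0, 0, 0],
    [0.5, 0, 0, -10, 0, 0, 0],
    [0.5, 0, 0, -15, 0, 0, 0],
    [0.5, 0, 0, -20, 0, 0, 0],
    [0.5, 0, 0, -20, 0, 0, 0],
    [0.5, 0, 0, -20, 0, 0, 0],
    [0.5, 0, 0, -20, 0, 0, 0],
    [0.5, 0, 0, -15, 0, 0, 0],
    [0.5, 0, 0, 0, 0, 0, 0],
    [0.5, 0, 0, 0, 0, 0, 0],
  ],
)

```text
clock: 34.05
eef_pos: [0.3909, 0.2573, 0.2101]
tool_rot: [0.614, 0.729, 0.23, 0.194]
ft_force: [0.1, -0.1, -0.2]
grip_width: 0.0427
grasp_force: 0.0
```

```bash
python3 - <<'E'
from k import *
im={n:bot.camera(n) for n in CAL}
for n,(cx,cy) in dict(scene=(307,167),top=(209,204)).items():
    g0=cv2.imread(f"pics/{n}0.png")[cy-16:cy+40,cx-25:cx+30].max(2).astype(int);g1=im[n][cy-16:cy+40,cx-25:cx+30].max(2).astype(int)
    d=np.abs(g1-g0);print(n,"changed px",(d>30).sum(),d.mean().round(1))
a=cv2.resize(im["scene"][100:320,60:400],(400,259),interpolation=2);b=cv2.resize(im["scene"][140:240,265:365],(400,300),interpolation=2)
c=cv2.resize(im["scene"][205:305,60:193],(400,300),interpolation=2);d=cv2.resize(im["top"][150:240,320:440],(400,300),interpolation=2)
t=np.vstack([np.hstack([b,c]),np.hstack([d,cv2.resize(im["top"][150:240,150:270],(400,300),interpolation=2)])])
cv2.imwrite("pics/final.png",np.clip(t*1.4,0,255).astype(np.uint8))
E
```

```text
scene changed px 2 5.0
top changed px 597 14.6
```

View pics/final.png

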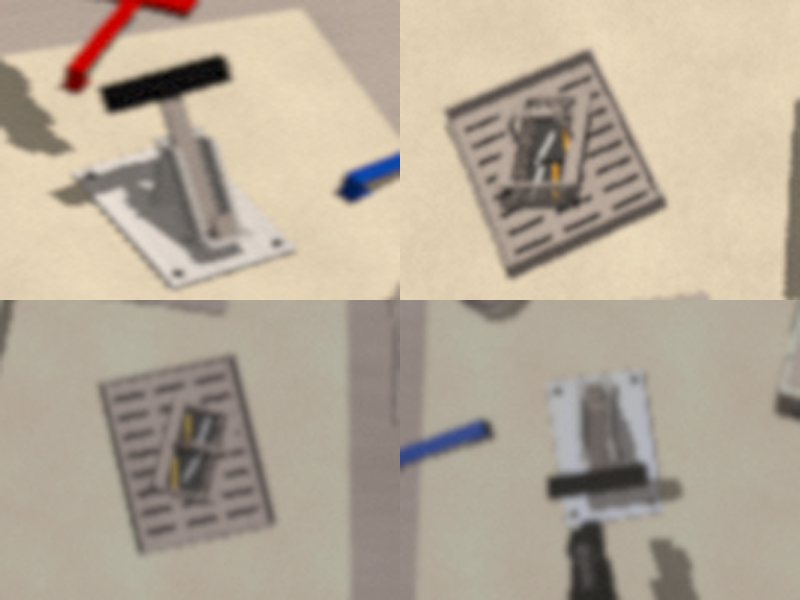

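The final picture shows the hook back in its rest, with only 2 scene pixels changed from the start (in the top view the gripper is in the crop). The basket stands upright in the middle of the tray (panels at about (545,150) and (190,455)), contents inside. The gripper is clear.

```bash
python3 -c "
from workcell import bot
print(bot.job_done())"
```

```text
the job is handed in; nothing more can be done
None
```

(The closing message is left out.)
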